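# Nip up the spot lamp's lens ring with the two-pin spanner

### The job

The lens of the spot lamp is loose: take the two-pin spanner from its rest, set both pins in the holes of the retaining ring around the lens and screw the ring clockwise until it is snug on the lens gasket, about 0.35 N m felt at the spanner, without over-tightening it or touching the glass. Then put the spanner back in the pocket of its rest, standing as it was, and leave the other things on the table alone.

Things in the scene. Friction and masses are not known exactly. Their poses are not given: they have to be found in the camera images.
- lamp: grey spot lamp, 3.5 kg, standing firm (it does not move) on a square base 140 x 140 x 17 mm; its round head is locked pointing straight up between two yoke arms (134 mm across the tilt knobs, all lower than 96 mm). The black lens barrel on top is 72 mm outside, its bore 59 mm. Origin: centre of the underside; z up
- lamp_rim (a point): centre of the lens barrel's open rim, 140 mm above the table. 4 mm below the rim lies the retaining ring; within the ring's 39 mm opening is the glass dome of the lens, whose crown is as high as the ring's top face; the glass must not be touched
- ring_center (a point): centre of the top face of the aluminium retaining ring, 136 mm above the table: outside 58, inside 39, 5 mm thick. Two round spanner holes, 5.5 mm wide and 5 mm deep, lie opposite each other 24 mm from this point along this point's +x and -x. z up; the axes turn with the ring. It tightens clockwise seen from above and hardly sinks (under 0.2 mm)
- ring (a joint): angle of the retaining ring, rad, growing clockwise (tightening). It runs with a drag of 0.10 to 0.15 N m until, 0.15 to 1.45 rad on (differs each time), it meets the lens gasket; then the torque rises about 6 N m per rad. Snug: 0.25 to 0.45 N m at the spanner; above 0.50: over-tight. A reading at standstill may be 0.1 to 0.2 less than while turning. Let go, it springs back a little and stays
- spanner: two-pin spanner, 160 g: steel cross bar 66 (x) x 18 (y) x 8 (z) mm, two pins 4 mm thick and 12 mm long pointing down (-z) at x = +24 and -24 mm, their last 1.5 mm tapered to 2.4 mm, and over the bar's middle an upright square grip 22 x 22 mm, 50 mm tall. Origin: midway between the pin tips; bar 12 to 20 mm, grip 20 to 70 mm above it. Fully in, the bar clears the barrel's rim by 3 mm
- grip_top (a point): centre of the top of the spanner's grip, 70 mm above the pin tips; axes as the spanner's
- pocket (a point): the spanner's pocket in the light grey rest block (150 x 90 x 22 mm, fixed): a recess 72 (x) x 22 (y) mm, 6 mm deep, and under it along x a slot 10 mm wide for the pins. This point: centre of the recess at the height of its ledges, 16 mm above the table; z up. The stowed spanner's bar lies on the ledges, its x along this x either way round, the pin tips 12 mm below this point
- tape: bystander: loose roll of dark grey tape lying flat, 104 mm wide, 48 mm tall; origin: centre of its underside
- drive: bystander: loose flat portable drive, 58 x 92 x 14 mm; origin: centre of its underside
- bottle: bystander: loose water bottle standing up, 62 mm wide, 170 mm tall; origin: centre of its underside
Things that resemble listed ones, but are neither listed nor needed, are in the scene too. Of the things like the part that bears pocket, leave any that is brown; of the rest the smaller one is meant. Leave any pink look-alike of the spanner alone.

How it is judged:
By the outcome, as a careful person would: the job done as asked, in the order asked, and still so for the second after the job is handed in, with the robot touching nothing.
It also fails if it takes over 72 s, if anything falls off the work surface, if the arm or the gripper's body presses on something with over 40 N, if the wrist force passes 120 N, or if a joint passes its speed limit or range.

### The arm

A 7-joint arm with a two-finger parallel gripper is mounted at the origin on the work surface. World frame = base frame: x ahead of the robot, y to its left, z up, the work surface at z = 0. Lengths are in m, angles in rad, forces in N, time in s.
With the tool pointing down it reaches from about 0.4 to 0.85 m from the base axis. Payload 10.4 kg.
Tool frame: the origin (TCP) lies on the centre line of the jaws, within the pads' length; the fingertips stand 8 mm ahead of it and the grasp point (between the pads) lies 11 mm behind it; z points along the fingers, y is the direction in which the jaws open and shut (so a half turn about z gives the same grasp; the last joint's range is limited). The gripper opens to 85 mm and grips with 20 to 120 N. Pads are 22 mm wide; open, the fingers measure 114 mm over their backs; the gripper's body (76 mm by 85 mm) begins 54 mm behind the grasp point. The pads swing forward as they close: fully open they stand 13 mm farther back than shut.
Start: joints at [1.217, 0.332, -0.065, 1.46, 0.022, 1.35, -0.088], TCP at [0.203, -0.591, 0.239] pointing down, gripper open.
Joint ranges: [-2.6, 2.6], [-0.5, 2.12], [-1.47, 1.34], [0.16, 2.42], [-1.27, 4.41], [0.06, 2.06], [-2.6, 2.6]. Speed limits (rad/s): [2.22, 2.22, 2.79, 2.79, 3.14, 3.14, 3.14].

### API

Orientations are given as a unit quaternion [x, y, z, w].
In Python, from workcell import manip gives the robot as it stands.
- The arm moves only by the tool arm_command, never from a script. Its argument "targets" is text: rows parted by semicolons, each of 6 numbers parted by spaces: the shift along the tool's x, y, z in mm, then the turn, a rotation vector about the tool's x, y, z in rad. A call has 1 to 5 rows; each row shifts and turns the commanded pose from where the row before left it, along the tool's axes as they then stand; what a row does not reach is not made up. A row lasts 1/8 s, in which the tool goes at most 62.5 mm and 10.7 degrees, less where a joint would pass 70% of its speed; a pose out of reach is approached as far as the arm can. A call is refused whole if a number of a shift passes 62.5 or a number of a turn 0.188, either way. A call with a gripper value outside its range is refused whole. "grip" is the finger opening in mm, from 0 to 85.4, set as the call begins (left out, the last holds). The fingers move at their own pace and stop on an object; "squeeze" is the grip in N (left out, the last holds). Time passes only in rows, so rows that do not move let the fingers close. It gives the time, the measured TCP pose, the force and the opening at its end, in the units of the state.
- manip.get_obs(): the state, without advancing time (a new reading comes with each control period).
- manip.camera(name): name is "side" or "top" or "wrist"; returns a dict with "frame" (384x512x3 uint8, red, green, blue), "vertical_fov" (degrees; the focal length in pixels is half the picture's height over the tangent of half this angle, whatever the lens; pixels are square), "cx", "cy" (the principal point, pixels), "rvec" (rotation vector, rad) and "tvec" (3), from world to camera coordinates, as OpenCV has them. Camera axes: x right, y down, z forward; pixel columns grow to the right and rows downward; lengths in m; the calibration is good to about 2 mm. A picture is of the moment at which its call begins. There is no depth.
- manip.hand_in(): hands the job in, once; it reports no verdict.
Trained networks look in a picture, given as the dict that the camera call returned (one of the last four; its "shot" number tells which), for a name from the list of things; names that differ only in an ending like _2 or _b are one class to them, and where a whole thing is asked for, a point or a joint stands for the part that bears it (a point fixed in the world has none). Each returns a list of dicts, best first, with "p" (0 to 1); they miss things now and then, are a little off and sometimes report something else, mostly with a low value. They report only what shows in the picture. A call takes as long as a camera call. They do not tell look-alikes from the thing itself.
- manip.search_frame(picture, name): "xyz" ([x, y, z] in m, in the coordinates of the camera as it stood for that picture, good to about 4 mm: the middle of the surface that is visible of it).
The state is a dict: "clock": time; "joint_pos": joint angles; "joint_velocities": joint speeds; "tau": joint torques, N m; "position": TCP position; "ee_rot": TCP orientation; "ft_force": force on the tool from outside, world axes, zero at the start; "torque": the same for the moment, N m; "grip_width": opening from 0.0 (shut) to 1.0 (fully open).
Only numpy, scipy, OpenCV 4.12 (cv2) and the standard library are available. Lean on these libraries where they do the work, as an engineer would, in place of code of your own. Each camera call takes 0.05 s, during which the arm holds its last target.

## Working session

There is one attempt and no reset: what is moved stays moved. The work goes in short steps, Python scripts to look and compute and a tool call to move; the robot and the scene stay as the last step left them, time stands still between calls to the robot, and variables do not carry over. Pictures are saved under pics/ and viewed, and the job is handed in when it is done.

Besides the shell and the picture viewer there is one more tool, called by a JSON object that holds its "fn" and its "kwargs". arm_command: Moves the arm, as the interface text tells. Its arguments: {"type":"object","properties":{"targets":{"type":"string"},"grip":{"type":"number"},"squeeze":{"type":"number"}},"required":["targets"]}

```bash
ls; mkdir -p pics; cat > h.py <<'E'
import numpy as np, cv2
from workcell import manip
from scipy.spatial.transform import Rotation as R
def cam(n,fn=None):
    c=manip.camera(n)
    if fn: cv2.imwrite('pics/'+fn,c['frame'][:,:,::-1])
    return c
def f(c): return c['frame'].shape[0]/2/np.tan(np.radians(c['vertical_fov'])/2)
def w(c,p):
    M=cv2.Rodrigues(np.array(c['rvec'],float))[0]; return M.T@(np.array(p)-np.array(c['tvec']).ravel())
def proj(c,P):
    M=cv2.Rodrigues(np.array(c['rvec'],float))[0]; q=M@np.array(P)+np.array(c['tvec']).ravel()
    return f(c)*q[0]/q[2]+c['cx'],f(c)*q[1]/q[2]+c['cy']
def ray(c,uv,z):
    M=cv2.Rodrigues(np.array(c['rvec'],float))[0]; o=-M.T@np.array(c['tvec']).ravel()
    d=M.T@np.array([(uv[0]-c['cx'])/f(c),(uv[1]-c['cy'])/f(c),1]); return o+d*(z-o[2])/d[2]
E
python3 - <<'E'
from h import *
np.set_printoptions(precision=4,suppress=True)
o=manip.get_obs()
for k in o: print(k,np.array(o[k]))
for n in('top','side','wrist'):
    c=cam(n,n+'0.png'); print(n,c['vertical_fov'],c['cx'],c['cy'],w(c,[0,0,0]))
    for t in('spanner','pocket','lamp','ring_center','grip_top','tape','drive','bottle','lamp_rim'):
        try: print(t,[(round(d['p'],2),np.round(w(c,d['xyz']),3),np.round(proj(c,w(c,d['xyz'])))) for d in manip.search_frame(c,t)])
        except Exception as e: print(t,e)
E
```

```text
pics
clock 0.0
joint_pos [ 1.2174  0.3329 -0.0647  1.461   0.0216  1.3499 -0.0885]
joint_velocities [ 0.0007  0.0027 -0.0014 -0.0008 -0.0008 -0.0001 -0.0009]
tau [ -0.002  -62.5442   0.0478 -39.1605   0.0162   0.0098   0.0001]
position [ 0.2029 -0.5908  0.2385]
ee_rot [ 0.9863  0.1647 -0.0002 -0.0007]
ft_force [-0.702  -0.5624  1.067 ]
torque [ 0.0359  0.0112 -0.0176]
grip_width 1.0007919466142159
top 53.896108740664516 253.88680524369633 189.54879554345783 [0.4771 0.0862 1.0497]
spanner [(0.77, array([ 0.634, -0.091,  0.018]), array([305., 166.])), (0.73, array([ 0.59 , -0.245,  0.042]), array([364., 182.]))]
pocket [(0.86, array([ 0.597, -0.24 ,  0.018]), array([359., 180.])), (0.65, array([ 0.807, -0.239,  0.021]), array([358., 106.])), (0.63, array([ 0.309, -0.223,  0.03 ]), array([356., 286.]))]
lamp [(0.17, array([ 0.597, -0.239,  0.019]), array([359., 180.]))]
ring_center [(0.54, array([0.511, 0.229, 0.13 ]), array([182., 207.]))]
grip_top [(0.8, array([ 0.634, -0.091,  0.021]), array([306., 166.])), (0.54, array([ 0.593, -0.241,  0.039]), array([362., 181.]))]
tape [(0.74, ar
[... 675 characters left out ...]
ay([0.508, 0.26 , 0.046]), array([255., 254.]))]
ring_center [(0.69, array([0.52 , 0.211, 0.134]), array([257., 218.]))]
grip_top [(0.72, array([ 0.633, -0.084,  0.021]), array([249., 192.])), (0.64, array([ 0.6  , -0.236,  0.043]), array([269., 169.]))]
tape [(0.63, array([0.748, 0.052, 0.038]), array([204., 203.]))]
drive [(0.7, array([0.432, 0.024, 0.012]), array([298., 222.]))]
bottle [(0.71, array([0.649, 0.418, 0.091]), array([186., 267.]))]
lamp_rim [(0.6, array([0.502, 0.263, 0.041]), array([257., 256.]))]
wrist 63.8026359067655 252.04242584500756 189.8827883362031 [ 0.2825 -0.5651  0.3738]
spanner []
pocket []
lamp []
ring_center []
grip_top []
tape []
drive []
bottle []
lamp_rim []
```

View pics/top0.png

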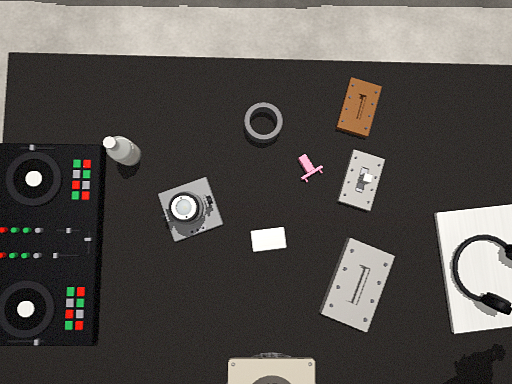

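View pics/side0.png

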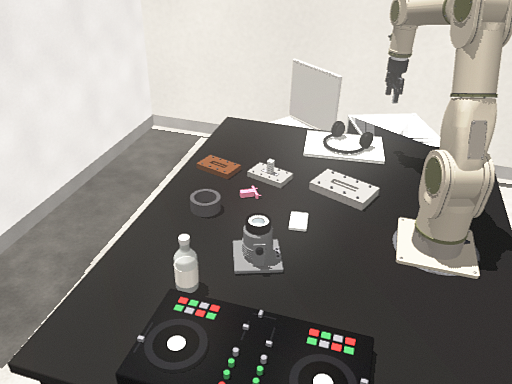

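View pics/wrist0.png

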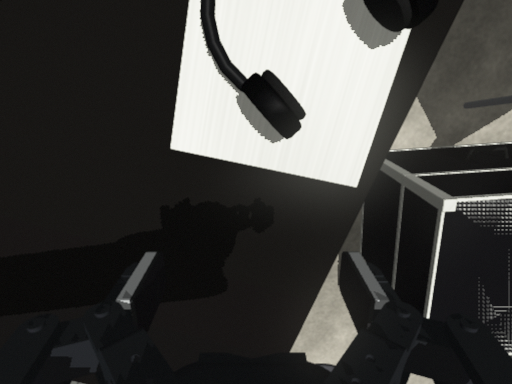

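The meant rest is the small grey block near pixel (361,180) in the top view, with the grey spanner standing in it. The brown rest is at (359,107), the larger grey one at (357,285) and the pink spanner at (310,167). The lamp is at (190,208). Next I'll move the wrist camera over the rest.

```bash
cat >> h.py <<'E'
np.set_printoptions(precision=4,suppress=True)
def down(yaw):
    c,s=np.cos(yaw),np.sin(yaw); return np.array([[c,s,0],[s,-c,0],[0,0,-1]])
def plan(pos,yaw,cmd=None,maxmm=55,maxr=0.17):
    "rows from measured (or cmd=(pos,yaw)) to target; tilt fixed too"
    o=manip.get_obs()
    p=np.array(o['position']);Q=R.from_quat(o['ee_rot']).as_matrix()
    y0=np.arctan2(Q[1,0],Q[0,0])
    rv=R.from_matrix(Q.T@down(yaw)).as_rotvec(); d=np.array(pos)-p
    n=int(max(np.ceil(np.abs(d).max()*1000/maxmm),np.ceil(np.linalg.norm(d)*1000/60),np.ceil(np.linalg.norm(rv)/maxr),1))
    print('now',p,'yaw',y0,'tilt',Q[:,2],'n',n); 
    for i in range(n):
        Qi=Q@R.from_rotvec(rv*i/n).as_matrix()
        s=Qi.T@d/n*1000
        print(' '.join('%.1f'%v for v in s),' '.join('%.4f'%v for v in rv/n),';')
E
python3 - <<'E'
from h import *
o=manip.get_obs();Q=R.from_quat(o['ee_rot']).as_matrix()
c=cam('wrist'); M=cv2.Rodrigues(np.array(c['rvec'],float))[0]
co=Q.T@(w(c,[0,0,0])-np.array(o['position'])); print('cam off tool',co); print('cam axes in tool (cols)',Q.T@M.T)
# at z, look axis hits plane 
yaw=1.28; D=down(yaw); A=D@Q.T@M.T[:,2]; off=D@co
tz=0.24; cz=tz+off[2]; t=(cz-0.03)/-A[2]; aim=off[:2]+A[:2]*t
print('aim off',aim,t); plan(list(np.array([.595,-.24])-aim)+[tz],yaw)
E
```

```text
cam off tool [ 0.0836  0.0012 -0.1345]
cam axes in tool (cols) [[ 0.001  -0.9441 -0.3297]
 [ 1.      0.0009  0.0004]
 [-0.0001 -0.3297  0.9441]]
aim off [-0.0092 -0.0356] 0.36487311017858703
now [ 0.203  -0.5911  0.2394] yaw 0.3307724123917268 tilt [ 0.0001 -0.0001 -1.    ] n 10
50.5 -23.5 -0.1 0.0000 0.0000 -0.0949 ;
52.5 -18.6 -0.1 0.0000 0.0000 -0.0949 ;
54.0 -13.6 -0.1 0.0000 0.0000 -0.0949 ;
55.1 -8.4 -0.1 0.0000 0.0000 -0.0949 ;
55.6 -3.1 -0.1 0.0000 0.0000 -0.0949 ;
55.7 2.1 -0.1 0.0000 0.0000 -0.0949 ;
55.2 7.4 -0.1 0.0000 0.0000 -0.0949 ;
54.3 12.6 -0.1 0.0000 0.0000 -0.0949 ;
52.8 17.7 -0.1 0.0000 0.0000 -0.0949 ;
50.9 22.6 -0.1 0.0000 0.0000 -0.0949 ;
```

```bash
python3 - <<'E'
import cv2
a=cv2.imread('pics/top0.png')
b=cv2.hconcat([cv2.resize(a[130:230,320:400],None,fx=5,fy=5,interpolation=2),cv2.resize(a[165:265,145:225],None,fx=5,fy=5,interpolation=2)])
cv2.imwrite('pics/z0.png',b[:,:800])
E
```

```text
(no output)
```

View pics/z0.png

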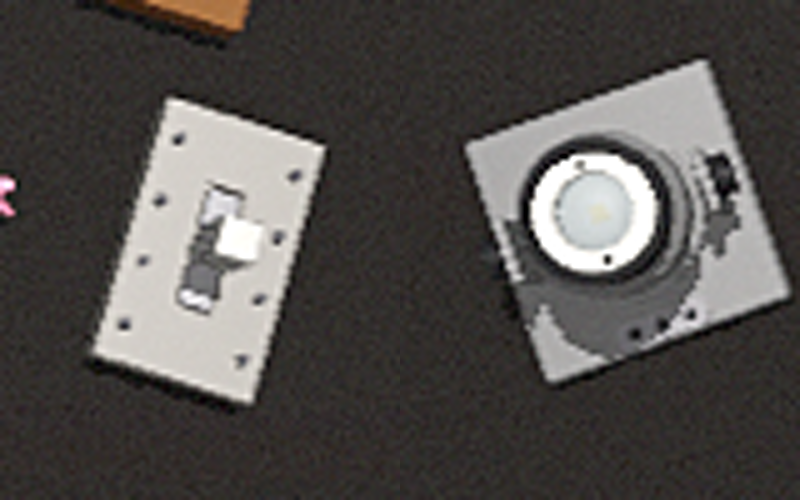

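The zoom shows the ring holes in crop pixels (581,164) and (607,260), and the spanner's bar parallel to the rest's long side. I'll move to the wrist-camera viewpoint.

{"fn": "arm_command", "kwargs": {"targets": "50.5 -23.5 0 0 0 -0.095; 52.5 -18.6 0 0 0 -0.095; 54 -13.6 0 0 0 -0.095; 55 -8.4 0 0 0 -0.095; 55.6 -3 0 0 0 -0.095"}}

```text
clock: 2.17
position: [0.4047, -0.3967, 0.2396]
ee_rot: [0.919, 0.393, 0.0, 0.0]
ft_force: [0.9, -1.0, -0.3]
grip_width: 0.998
```

{"fn": "arm_command", "kwargs": {"targets": "55.7 2.1 0 0 0 -0.095; 55.2 7.4 0 0 0 -0.095; 54.3 12.6 0 0 0 -0.095; 52.8 17.7 0 0 0 -0.095; 50.9 22.6 0 0 0 -0.095"}}

```text
clock: 2.8
position: [0.6051, -0.2034, 0.2395]
ee_rot: [0.801, 0.599, 0.0, 0.0]
ft_force: [-0.7, -1.2, -0.3]
grip_width: 0.999
```

{"fn": "arm_command", "kwargs": {"targets": "0 0 0 0 0 0;0 0 0 0 0 0"}}

```text
clock: 3.05
position: [0.6038, -0.2051, 0.2391]
ee_rot: [0.802, 0.597, -0.0, 0.0]
ft_force: [-0.4, -0.8, 0.9]
grip_width: 1.001
```

```bash
python3 - <<'E'
from h import *
c=cam('wrist','w1.png')
for t in('spanner','pocket','grip_top'): print(t,[(round(d['p'],2),np.round(w(c,d['xyz']),3),np.round(proj(c,w(c,d['xyz'])))) for d in manip.search_frame(c,t)])
print(manip.get_obs()['joint_pos']); plan([.595,-.24,.1],1.28)
E
```

```text
spanner [(0.9, array([ 0.602, -0.243,  0.04 ]), array([261., 192.])), (0.55, array([ 0.629, -0.096,  0.02 ]), array([246.,  54.]))]
pocket [(0.81, array([ 0.606, -0.239,  0.027]), array([262., 185.])), (0.74, array([ 0.347, -0.239,  0.028]), array([ 65., 241.])), (0.6, array([ 0.802, -0.243,  0.022]), array([429., 140.]))]
grip_top [(0.74, array([ 0.596, -0.243,  0.04 ]), array([256., 194.])), (0.61, array([ 0.626, -0.098,  0.025]), array([243.,  56.]))]
[ 0.6127  0.4    -0.4763  1.4045  0.1837  1.3807 -0.1585]
now [ 0.6033 -0.2061  0.2395] yaw 1.278342503507453 tilt [-0.     -0.0008 -1.    ] n 3
-11.6 0.6 46.5 0.0001 0.0003 -0.0006 ;
-11.6 0.6 46.5 0.0001 0.0003 -0.0006 ;
-11.6 0.6 46.5 0.0001 0.0003 -0.0006 ;
```

View pics/w1.png

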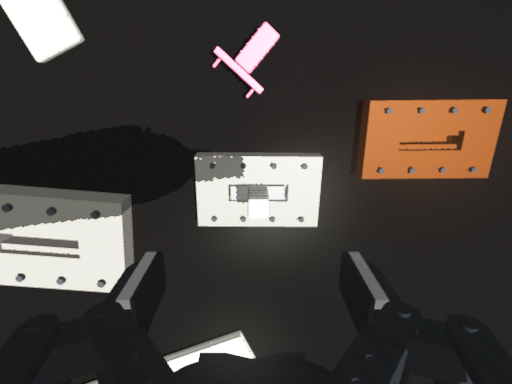

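The wrist view shows the spanner upright at about (258,200) in the small rest, which is well aligned with the image. I'll zoom in to measure it.

```bash
python3 - <<'E'
import cv2
a=cv2.imread('pics/w1.png')
cv2.imwrite('pics/z1.png',cv2.resize(a[145:235,190:325],None,fx=5.9,fy=5.9,interpolation=2))
E
```

```text
(no output)
```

View pics/z1.png

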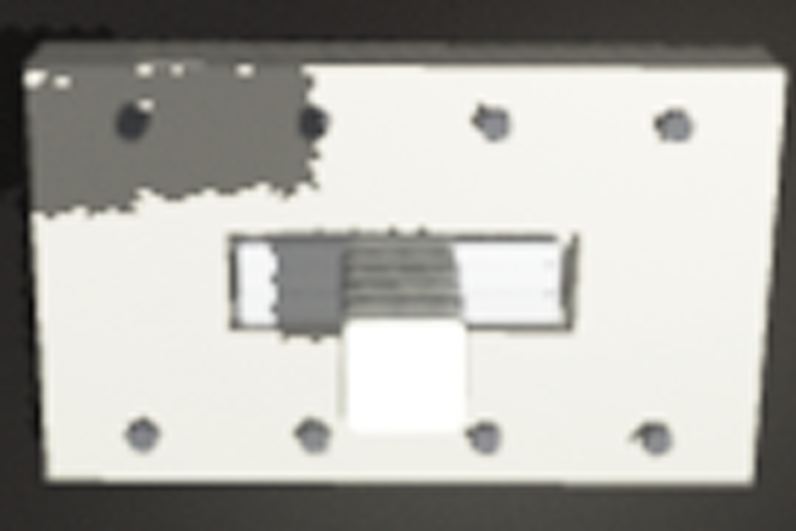

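```bash
python3 - <<'E'
from h import *
c=cam('wrist')
g=lambda x,y:(190+(x+.5)/5.9-.5,145+(y+.5)/5.9-.5)
def show(n,pts,z):
    P=np.array([ray(c,g(*p),z) for p in pts]); print(n,P.mean(0),'sides',np.linalg.norm(np.roll(P,-1,0)-P,axis=1)*1000)
    d=P[1]-P[0]; e=P[2]-P[3]; print('  yaw',np.arctan2(d[1],d[0]),np.arctan2(e[1],e[0]))
show('grip',[(344,318),(466,318),(466,433),(346,433)],.074)
show('block',[(24,70),(788,70),(754,485),(46,481)],.022)
show('recess',[(232,237),(577,237),(573,330),(232,330)],.022)
E
```

```text
grip [ 0.5971 -0.2482  0.074 ] sides [21.5061 22.185  21.6363 22.184 ]
  yaw -0.291213996467119 -0.29117106424609873
block [ 0.5971 -0.2496  0.022 ] sides [150.7766  90.5412 151.2995  89.6228]
  yaw -0.29130035962289336 -0.29739543594931067
recess [ 0.5973 -0.2495  0.022 ] sides [70.2582 20.3073 70.6996 20.3159]
  yaw -0.29124310357525024 -0.2912096063156539
```

The grip measures 21.5 × 22 mm and the block 151 × 90 mm, matching the given sizes. That puts the spanner at (0.597, -0.249) with yaw -0.291. I'll descend.

```bash
python3 - <<'E'
from h import *
plan([.5972,-.2490,.041],1.2793,maxmm=40)
E
```

```text
now [ 0.6034 -0.2058  0.2395] yaw 1.2788159753412038 tilt [ 0.0001 -0.0007 -1.    ] n 5
-8.6 1.3 39.7 0.0001 0.0001 -0.0001 ;
-8.6 1.3 39.7 0.0001 0.0001 -0.0001 ;
-8.6 1.3 39.7 0.0001 0.0001 -0.0001 ;
-8.6 1.3 39.7 0.0001 0.0001 -0.0001 ;
-8.6 1.3 39.7 0.0001 0.0001 -0.0001 ;
```

{"fn": "arm_command", "kwargs": {"targets": "-22 3.2 40 0 0 0; -21 3.2 40 0 0 0; 0 0 40 0 0 0; 0 0 40 0 0 0; 0 0 36 0 0 0"}}

```text
clock: 3.92
position: [0.5972, -0.2484, 0.0421]
ee_rot: [0.802, 0.597, -0.0, 0.0]
ft_force: [1.2, 0.4, 1.3]
grip_width: 1.001
```

{"fn": "arm_command", "kwargs": {"targets": "0 0 0 0 0 0; 0 0 0 0 0 0"}}

```text
clock: 4.18
position: [0.5986, -0.2482, 0.0451]
ee_rot: [0.802, 0.597, 0.001, 0.001]
ft_force: [-0.4, -0.4, 1.1]
grip_width: 0.999
```

```bash
python3 - <<'E'
from h import *
plan([.5972,-.2490,.041],1.2793,maxmm=40)
c=cam('side','s2.png'); cv2.imwrite('pics/s2z.png',cv2.resize(c['frame'][100:230,200:340,::-1],None,fx=4,fy=4))
E
```

```text
now [ 0.5986 -0.2482  0.0451] yaw 1.2802139529518635 tilt [ 0.0019 -0.0008 -1.    ] n 1
-1.2 -1.1 4.1 0.0020 0.0002 0.0009 ;
```

View pics/s2z.png

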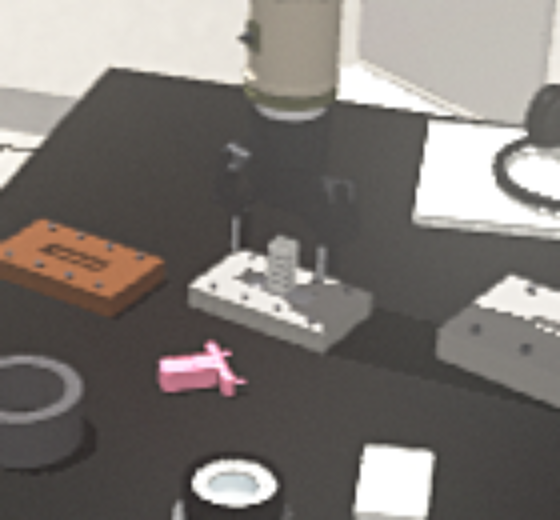

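The side view shows the fingers straddling the grip. I'll make a small correction and close.

{"fn": "arm_command", "kwargs": {"targets": "-1.2 -1.1 3 0.002 0 0; 0 0 0 0 0 0"}}

```text
clock: 4.47
position: [0.5966, -0.2488, 0.041]
ee_rot: [0.802, 0.597, -0.001, -0.0]
ft_force: [-0.4, 0.2, -0.8]
grip_width: 1.0
```

{"fn": "arm_command", "kwargs": {"targets": "0 0 0 0 0 0; 0 0 0 0 0 0; 0 0 0 0 0 0; 0 0 0 0 0 0; 0 0 0 0 0 0", "grip": 10, "squeeze": 60}}

```text
clock: 5.1
position: [0.5966, -0.2485, 0.0405]
ee_rot: [0.802, 0.597, -0.001, -0.001]
ft_force: [0.0, -0.4, 1.8]
grip_width: 0.249
```

{"fn": "arm_command", "kwargs": {"targets": "0 0 0 0 0 0; 0 0 0 0 0 0"}}

```text
clock: 5.35
position: [0.5966, -0.2485, 0.0405]
ee_rot: [0.802, 0.598, -0.0, -0.001]
ft_force: [-0.4, -0.3, 2.6]
grip_width: 0.25
```

```bash
python3 - <<'E'
from h import *
o=manip.get_obs(); print(o['ft_force'],o['torque'],o['grip_width']*85.4)
plan([.5972,-.2490,.041],1.2793,maxmm=40)
c=cam('wrist','w3.png')
E
```

```text
[-0.4464 -0.2731  2.6365] [-0.0623 -0.075   0.0381] 21.373877306767206
now [ 0.5966 -0.2485  0.0405] yaw 1.2808042020523127 tilt [-0.0015  0.0004 -1.    ] n 1
-0.3 0.7 -0.5 -0.0016 0.0000 0.0015 ;
```

View pics/w3.png

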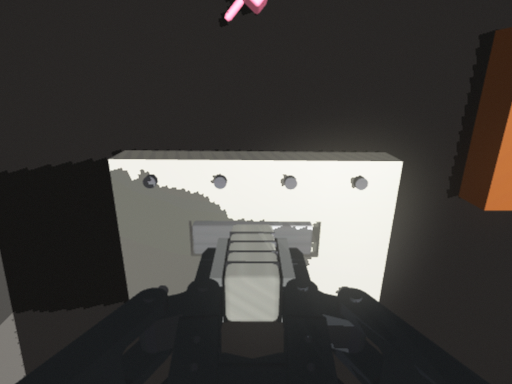

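It is held, with an opening of 21.4 mm. I'll lift and travel to a spot just short of the lamp.

{"fn": "arm_command", "kwargs": {"targets": "0 0 -10 0 0 0; 0 0 -20 0 0 0; 0 0 -40 0 0 0; 0 0 -55 0 0 0; 0 0 -55 0 0 0"}}

```text
clock: 6.02
position: [0.5965, -0.2483, 0.2234]
ee_rot: [0.802, 0.598, -0.0, -0.0]
ft_force: [0.4, 0.5, -1.7]
grip_width: 0.25
```

```bash
python3 - <<'E'
from h import *
c=cam('wrist','w4.png'); o=manip.get_obs(); print(o['ft_force'],o['torque'])
plan([.533,.147,.26],1.835,maxmm=50)
E
```

```text
[ 2.0532 -0.023   5.4887] [-0.0209 -0.1507  0.0088]
now [ 0.5993 -0.249   0.2322] yaw 1.2808224484398545 tilt [ 0.0088 -0.0036 -1.    ] n 8
45.1 -22.1 -3.7 0.0011 0.0004 -0.0693 ;
46.5 -18.9 -3.7 0.0011 0.0004 -0.0693 ;
47.7 -15.6 -3.6 0.0011 0.0004 -0.0693 ;
48.6 -12.3 -3.6 0.0011 0.0004 -0.0693 ;
49.4 -8.9 -3.6 0.0011 0.0004 -0.0693 ;
49.9 -5.5 -3.5 0.0011 0.0004 -0.0693 ;
50.1 -2.0 -3.5 0.0011 0.0004 -0.0693 ;
50.2 1.5 -3.5 0.0011 0.0004 -0.0693 ;
```

View pics/w4.png

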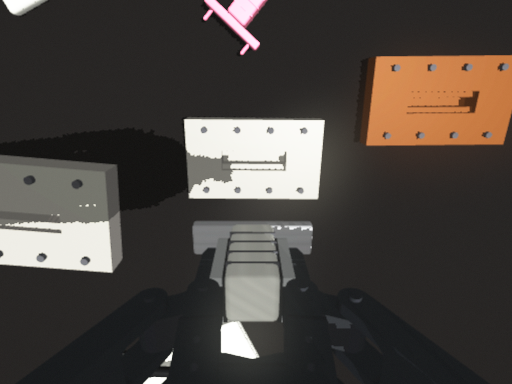

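The spanner hangs straight in the jaws, with the bar's corners at (193,222) and (312,222). Now travelling to the lamp.

{"fn": "arm_command", "kwargs": {"targets": "45 -22 -5 0 0 -0.069; 46.5 -19 -5 0 0 -0.069; 47.7 -15.6 -5 0 0 -0.069; 48.6 -12.3 -5 0 0 -0.069; 49.4 -9 -5 0 0 -0.069"}}

```text
clock: 6.7
position: [0.555, 0.0006, 0.2469]
ee_rot: [0.687, 0.727, -0.0, -0.0]
ft_force: [0.7, 0.8, -1.4]
grip_width: 0.252
```

{"fn": "arm_command", "kwargs": {"targets": "50 -5.5 -5 0 0 -0.069; 50 -2 -5 0 0 -0.069; 50 1.5 -5 0 0 -0.07;0 0 0 0 0 0; 0 0 0 0 0 0"}}

```text
clock: 7.32
position: [0.5311, 0.1469, 0.2613]
ee_rot: [0.608, 0.794, -0.0, -0.0]
ft_force: [-0.5, -0.2, -2.1]
grip_width: 0.246
```

```bash
python3 - <<'E'
from h import *
c=cam('wrist','w5.png'); o=manip.get_obs(); print(o['clock'],o['ft_force'],o['torque'],o['joint_pos'],o['position'])
for t in('ring_center','spanner','lamp_rim'): print(t,[(round(d['p'],2),np.round(w(c,d['xyz']),3),np.round(proj(c,w(c,d['xyz'])))) for d in manip.search_frame(c,t)])
E
```

```text
7.375 [ 0.3567 -0.9855 -1.5183] [ 0.0069 -0.0298 -0.0044] [ 0.3059  0.2375 -0.7631  1.5938  0.166   1.3786 -0.2138] [0.5313 0.1461 0.261 ]
ring_center [(0.72, array([0.51 , 0.224, 0.136]), array([254.,  87.])), (0.48, array([0.526, 0.159, 0.28 ]), array([250., 256.]))]
spanner [(0.68, array([ 0.626, -0.105,  0.019]), array([270., 326.]))]
lamp_rim [(0.69, array([0.51 , 0.234, 0.06 ]), array([256.,  76.]))]
```

View pics/w5.png

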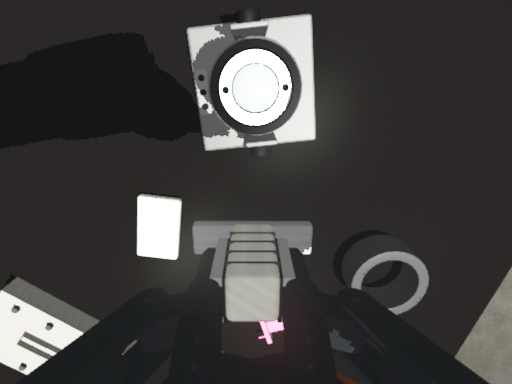

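The ring is clearly in view at about (256,88), with its holes near (226,90) and (286,87). I'll measure the centroids.

```bash
python3 - <<'E'
from h import *
c=cam('wrist'); a=cv2.cvtColor(c['frame'],cv2.COLOR_RGB2GRAY)
cv2.imwrite('pics/w5z.png',cv2.resize(c['frame'][30:145,200:320,::-1],None,fx=5,fy=5,interpolation=cv2.INTER_NEAREST))
print(proj(c,[.51,.224,.136]))
def cen(u,v,r=6):
    p=a[v-r:v+r+1,u-r:u+r+1].astype(float); bg=np.percentile(p,70); W=np.clip(bg-p-40,0,None)
    yy,xx=np.mgrid[v-r:v+r+1,u-r:u+r+1]; d=np.hypot(xx-u,yy-v)<=r; W=W*d; return (W*xx).sum()/W.sum(),(W*yy).sum()/W.sum()
h=[cen(226,90),cen(286,87)]
h=[cen(*np.round(x).astype(int),4) for x in h]; print(h)
P=[ray(c,x,.136) for x in h]; P2=[ray(c,x,.1335) for x in h]
for q in(P,P2):
    d=q[1]-q[0]; print(np.mean(q,0),np.linalg.norm(d)*1000,np.arctan2(d[1],d[0]))
# ring outer ellipse: bright mask
m=(a>150).astype(np.uint8); n,l,s,ce=cv2.connectedComponentsWithStats(m)
k=l[int(90),int(265+0)] or l[int(62),256]; print('comp',k,s[k])
cs,_=cv2.findContours((l==l[60,256]).astype(np.uint8),cv2.RETR_EXTERNAL,cv2.CHAIN_APPROX_NONE)
e=cv2.fitEllipse(max(cs,key=len)); print(e, ray(c,e[0],.136)); print('tcp',manip.get_obs()['position'])
E
```

```text
(np.float64(253.59012720952956), np.float64(86.24424476124167))
[(np.float64(225.00519725962675), np.float64(88.6541459957477)), (np.float64(285.01202928870293), np.float64(85.8553870292887))]
[0.5113 0.2235 0.136 ] 47.88182875346873 0.3061311979642052
[0.5113 0.2235 0.1335] 48.343729191494795 0.3061311979642051
comp 5 [ 218   47   74   78 4414]
((254.64149475097656, 85.68758392333984), (72.39801025390625, 76.78681945800781), 4.294677257537842) [0.5107 0.2246 0.136 ]
tcp [0.5313 0.1462 0.2606]
```

View pics/w5z.png

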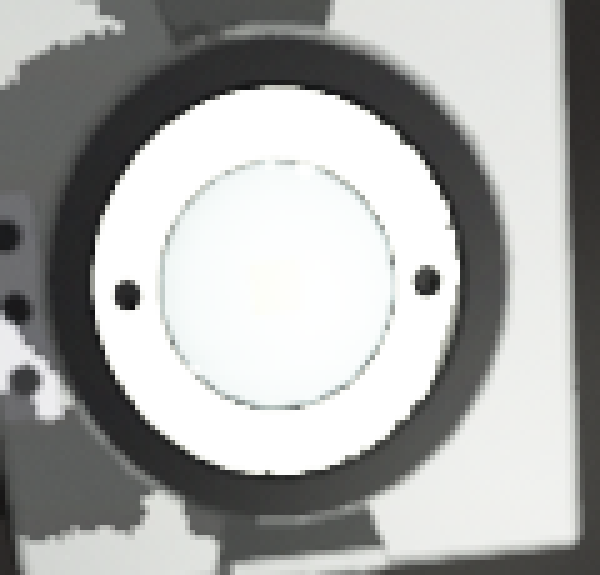

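Hole spacing is 47.9 mm (48 expected). Now I'll measure the held bar in the same camera, so the calibration error cancels.

```bash
python3 - <<'E'
from h import *
c=cam('wrist'); a=c['frame'][205:330,180:330,::-1]
g=np.clip(a.astype(float)*1.6,0,255).astype(np.uint8)
cv2.imwrite('pics/w6z.png',cv2.resize(g[:70],None,fx=5.3,fy=5.3,interpolation=cv2.INTER_NEAREST))
o=manip.get_obs(); Q=R.from_quat(o['ee_rot']).as_matrix(); p=np.array(o['position'])
for nm,P in dict(topfront=[9,33,16.5],topback=[-9,33,16.5],botfront=[9,33,24.5]).items():
    for s in(-1,1):
        v=np.array(P)*[1,s,1]/1000; print(nm,s,np.round(proj(c,p+Q@v),1))
for v in([11,11],[11,-11],[-11,-11],[-11,11]): print('griptop',v,np.round(proj(c,p+Q@np.array([v[0],v[1],-33.5])/1000),1))
E
```

```text
topfront -1 [193.5 227.9]
topfront 1 [315.4 228.1]
topback -1 [195.5 257. ]
topback 1 [313.2 257.1]
botfront -1 [196.1 221.7]
botfront 1 [312.7 221.8]
griptop [11, 11] [283.8 281.1]
griptop [11, -11] [226.8 281. ]
griptop [-11, -11] [228.2 326.5]
griptop [-11, 11] [281.9 326.5]
```

View pics/w6z.png

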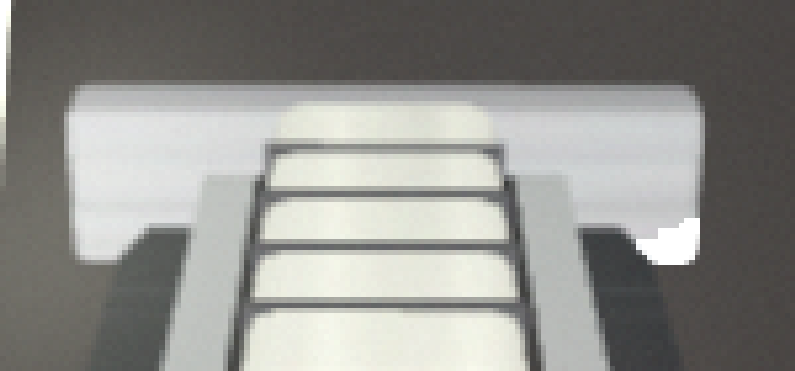

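The held bar appears 2.4 px left and about 2 px up of where the calibration puts it, so the wrist camera is off by 1–2 mm. I'll lower the bar to ring height, beside the lamp. The offset between spanner and ring can then be read at equal depth.

{"fn": "arm_command", "kwargs": {"targets": "0 0 32 0 0 -0.022; 0 0 32 0 0 -0.023; 0 0 32 0 0 0; 0 0 0 0 0 0; 0 0 0 0 0 0"}}

```text
clock: 8.25
position: [0.5315, 0.1474, 0.166]
ee_rot: [0.59, 0.807, 0.0, -0.001]
ft_force: [0.5, 0.9, -1.0]
grip_width: 0.248
```

```bash
python3 - <<'E'
from h import *
c=cam('wrist','w7.png'); np.save('w7.npy',c['frame'])
a=cv2.cvtColor(c['frame'],cv2.COLOR_RGB2GRAY)
o=manip.get_obs(); Q=R.from_quat(o['ee_rot']).as_matrix(); p=np.array(o['position']); print(o['clock'],p,np.arctan2(Q[1,0],Q[0,0]),o['ft_force'],Q[:,2])
for nm,P in dict(topfront=[9,33,16.5],topback=[-9,33,16.5],botfront=[9,33,24.5]).items():
    for s in(-1,1):
        v=np.array(P)*[1,s,1]/1000; print(nm,s,np.round(proj(c,p+Q@v),1))
print(proj(c,[.5113,.2237,.136]))
g=c['frame'][205:330,180:330,::-1]
g=np.clip(g.astype(float)*1.6,0,255).astype(np.uint8)
cv2.imwrite('pics/w7z.png',cv2.resize(g[:70],None,fx=5.3,fy=5.3,interpolation=cv2.INTER_NEAREST))
import json; json.dump({k:(np.array(c[k]).tolist()) for k in c if k!='frame'},open('w7.json','w'))
E
```

```text
8.3 [0.5317 0.1475 0.1663] 1.8785527528314938 [-0.5269  0.2089 -2.2405] [ 0.0002  0.001  -1.    ]
topfront -1 [194.  228.6]
topfront 1 [316.  228.8]
topback -1 [195.9 257.6]
topback 1 [313.8 257.8]
botfront -1 [196.5 222.3]
botfront 1 [313.3 222.5]
(np.float64(262.46660498559226), np.float64(92.69233440638284))
```

View pics/w7.png

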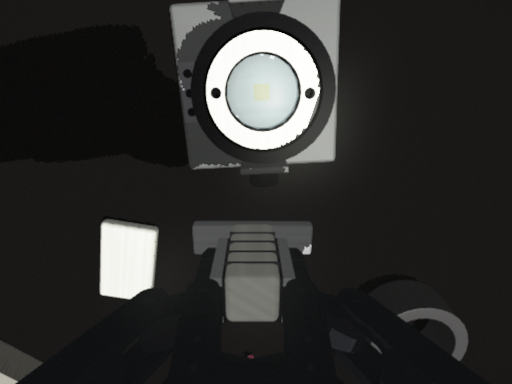

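View pics/w7z.png

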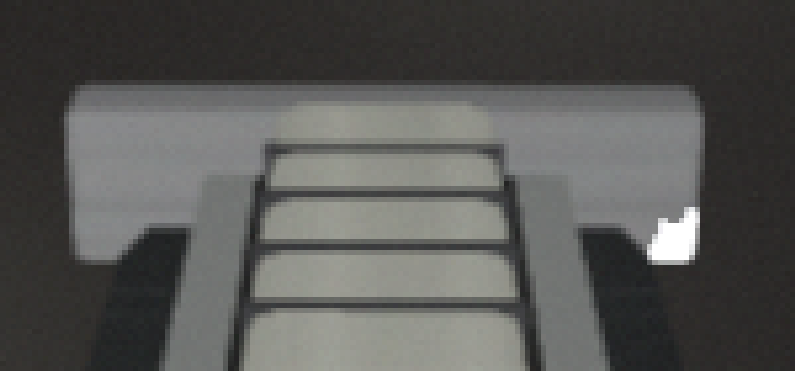

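```bash
cat > m7.py <<'E'
from h import *
import json
c=json.load(open('w7.json')); c['frame']=np.load('w7.npy'); a=cv2.cvtColor(c['frame'],cv2.COLOR_RGB2GRAY)
def cen(u,v,r=6):
    p=a[v-r:v+r+1,u-r:u+r+1].astype(float); bg=np.percentile(p,75); W=np.clip(bg-p-60,0,None)
    yy,xx=np.mgrid[v-r:v+r+1,u-r:u+r+1]; W=W*(np.hypot(xx-u,yy-v)<=r); return (W*xx).sum()/W.sum(),(W*yy).sum()/W.sum()
h=[cen(216,93,7),cen(310,93,7)]; print(h)
p=np.array([0.5317,0.1475,0.1663]); D=down(1.8785)
tl=lambda uv,z:(D.T@(ray(c,uv,z)-p))*1000
H=[tl(x,.136) for x in h]; print('holes tool',H,'center',np.mean(H,0),'span',np.linalg.norm(H[1]-H[0]),'ang',np.arctan2(H[1][0]-H[0][0],H[1][1]-H[0][1]))
for nm,L,Rr,v,z in(('topfront',192.,312.1,225.6,.1498),('topback',193.65,311.2,253.9,.1498),('botfront',195,309.5,220.3,.1418)):
    A=tl((L,v),z);B=tl((Rr,v),z); print(nm,A,B,'mid',(A+B)/2)
E
python3 m7.py
```

```text
[(np.float64(215.48979427836707), np.float64(92.66883638701383)), (np.float64(309.4277413999815), np.float64(92.92234621414738))]
holes tool [array([ 78.7868, -20.2716,  30.3   ]), array([78.712 , 27.5356, 30.3   ])] center [78.7494  3.632  30.3   ] span 47.80720888590432 ang -0.001565152151744573
topfront [ 10.8086 -33.9437  16.5   ] [10.9129 30.7667 16.5   ] mid [10.8608 -1.5885 16.5   ]
topback [ -6.5881 -34.1168  16.5   ] [-6.4725 31.3914 16.5   ] mid [-6.5303 -1.3627 16.5   ]
botfront [ 10.2493 -33.7685  24.5   ] [10.3516 30.7983 24.5   ] mid [10.3005 -1.4851 24.5   ]
```

The relative offset comes out at about +77.2 mm in tool x and +5.1 mm in tool y. I'll raise, move over the ring and check.

{"fn": "arm_command", "kwargs": {"targets": "0 0 -25 0 0 0; 0 0 0 0 0 0; 26 1.7 0 0 0 0; 26 1.7 0 0 0 0; 25.2 1.7 0 0 0 0"}}

```text
clock: 8.93
position: [0.5122, 0.2231, 0.1897]
ee_rot: [0.59, 0.807, -0.0, -0.001]
ft_force: [-0.1, -0.6, -1.8]
grip_width: 0.249
```

{"fn": "arm_command", "kwargs": {"targets": "0 0 0 0 0 0; 0 0 0 0 0 0; 0 0 0 0 0 0"}}

```text
clock: 9.3
position: [0.5128, 0.2213, 0.1896]
ee_rot: [0.591, 0.807, -0.001, -0.001]
ft_force: [-0.6, 0.3, -2.1]
grip_width: 0.249
```

```bash
python3 - <<'E'
from h import *
p=np.array([0.5317,0.1475,0.1663]); T=p+down(1.8785)@np.array([.07715,.0051,0]); print('target',T)
plan([T[0],T[1],.19],1.8785)
c=cam('side','s8.png'); cv2.imwrite('pics/s8z.png',cv2.resize(c['frame'][150:280,190:330,::-1],None,fx=4.5,fy=4.5,interpolation=cv2.INTER_CUBIC))
c=cam('wrist','w8.png'); o=manip.get_obs(); print(o['ft_force'],o['torque'])
E
```

```text
target [0.5132 0.2226 0.1663]
now [0.5128 0.2213 0.1896] yaw 1.8771926501254461 tilt [-0.0018  0.     -1.    ] n 1
1.1 0.8 -0.4 -0.0017 -0.0006 -0.0013 ;
[ 0.4792 -0.795  -1.8971] [-0.0421 -0.0213 -0.0098]
```

View pics/s8z.png

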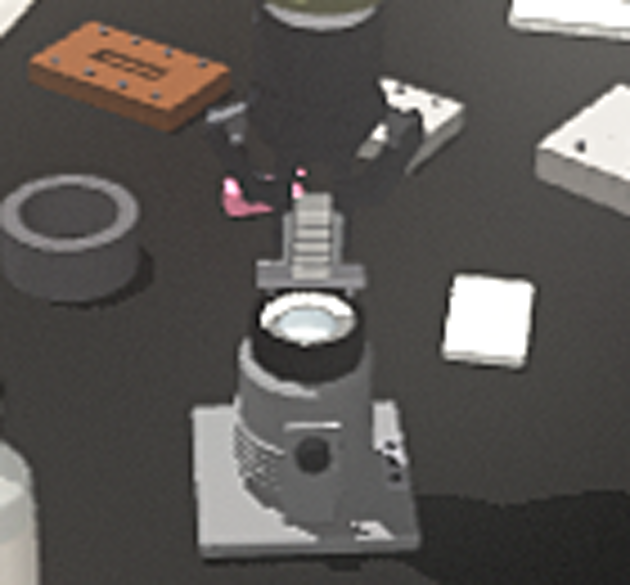

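View pics/w8.png

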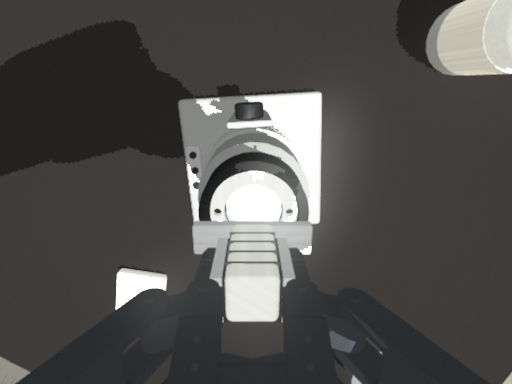

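Both holes still show just ahead of the bar at (218,211) and (290,211). I'll recheck the residual from this view.

```bash
python3 - <<'E'
from h import *
c=cam('wrist'); a=cv2.cvtColor(c['frame'],cv2.COLOR_RGB2GRAY)
def cen(u,v,r=6):
    p=a[v-r:v+r+1,u-r:u+r+1].astype(float); bg=np.percentile(p,75); W=np.clip(bg-p-60,0,None)
    yy,xx=np.mgrid[v-r:v+r+1,u-r:u+r+1]; W=W*(np.hypot(xx-u,yy-v)<=r); return (W*xx).sum()/W.sum(),(W*yy).sum()/W.sum()
h=[cen(218,211,5),cen(290,211,5)]; print(h)
o=manip.get_obs(); p=np.array(o['position']); Q=R.from_quat(o['ee_rot']).as_matrix(); print(p)
for z in(.136,.134):
    H=[(Q.T@(ray(c,x,z)-p))*1000 for x in h]; print('center',np.mean(H,0),'span',np.linalg.norm(H[1]-H[0]),'ang',np.arctan2(H[1][0]-H[0][0],H[1][1]-H[0][1]))
cv2.imwrite('pics/w9z.png',cv2.resize(c['frame'][190:260,180:330,::-1],None,fx=5.3,fy=5.3,interpolation=cv2.INTER_NEAREST))
E
```

```text
[(np.float64(217.41301460823374), np.float64(210.92961487383798)), (np.float64(288.99864222674813), np.float64(211.12559402579768))]
[0.5126 0.2217 0.1897]
center [ 3.1504 -0.5939 53.697 ] span 47.35774696393801 ang -0.0011496196247530583
center [ 2.2967 -0.5874 55.6963] span 47.86108840801394 ang -0.0011496196247536416
```

View pics/w9z.png

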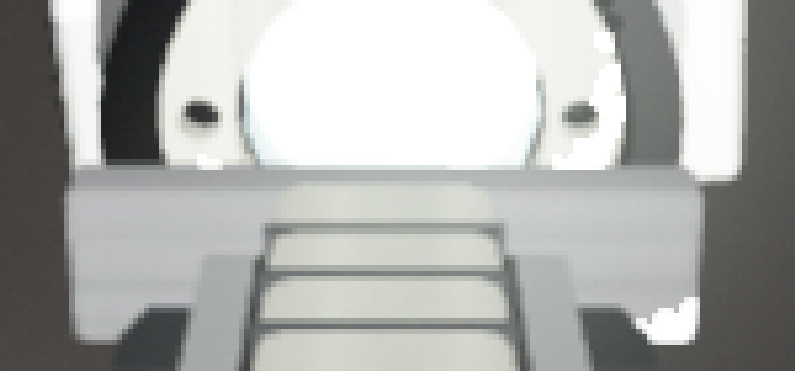

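Residual is +1.2 mm in x and +0.8 mm in y, in agreement with the planned target. I'll apply it and descend under guard.

{"fn": "arm_command", "kwargs": {"targets": "1.2 0.8 4 -0.001 0 0; 0 0 5 0 0 0; 0 0 3 0 0 0;0 0 0 0 0 0"}}

```text
clock: 9.95
position: [0.5126, 0.2237, 0.1773]
ee_rot: [0.59, 0.807, -0.0, -0.001]
ft_force: [0.5, -0.1, -1.3]
grip_width: 0.251
```

{"fn": "arm_command", "kwargs": {"targets": "0 0 0 0 0 0"}}

```text
clock: 10.07
position: [0.5128, 0.2238, 0.1778]
ee_rot: [0.59, 0.807, 0.0, -0.001]
ft_force: [0.6, -0.7, -1.9]
grip_width: 0.249
```

```bash
python3 - <<'E'
from h import *
plan([.5132,.2226,.176],1.8785)
o=manip.get_obs(); print(o['ft_force'],o['torque'])
E
```

```text
now [0.5128 0.2238 0.1778] yaw 1.8788161411152386 tilt [-0.0008  0.0009 -1.    ] n 1
-1.3 0.0 1.8 -0.0005 -0.0011 0.0003 ;
[ 0.6086 -0.6871 -1.8568] [0.0008 0.0325 0.0082]
```

{"fn": "arm_command", "kwargs": {"targets": "-0.7 0 2 0 0 0; 0 0 0 0 0 0; 0 0 0 0 0 0"}}

```text
clock: 10.45
position: [0.513, 0.2231, 0.1758]
ee_rot: [0.59, 0.807, 0.0, -0.001]
ft_force: [-0.1, 0.0, -1.9]
grip_width: 0.254
```

{"fn": "arm_command", "kwargs": {"targets": "0 0 2 0 0 0; 0 0 0 0 0 0"}}

```text
clock: 10.7
position: [0.5128, 0.223, 0.1735]
ee_rot: [0.59, 0.807, -0.0, -0.001]
ft_force: [0.4, -0.1, -1.0]
grip_width: 0.248
```

{"fn": "arm_command", "kwargs": {"targets": "0 0 1 0 0 0; 0 0 0 0 0 0"}}

```text
clock: 10.95
position: [0.5129, 0.2231, 0.1726]
ee_rot: [0.59, 0.807, 0.0, -0.001]
ft_force: [0.0, 0.6, -1.2]
grip_width: 0.252
```

{"fn": "arm_command", "kwargs": {"targets": "0 0 1 0 0 0; 0 0 0 0 0 0"}}

```text
clock: 11.2
position: [0.5129, 0.223, 0.1716]
ee_rot: [0.59, 0.807, -0.0, -0.001]
ft_force: [0.3, -0.4, -1.9]
grip_width: 0.251
```

{"fn": "arm_command", "kwargs": {"targets": "0 0 1 0 0 0; 0 0 0 0 0 0"}}

```text
clock: 11.45
position: [0.5129, 0.223, 0.1706]
ee_rot: [0.59, 0.807, -0.0, -0.001]
ft_force: [-0.0, 0.4, -0.9]
grip_width: 0.249
```

{"fn": "arm_command", "kwargs": {"targets": "0 0 1 0 0 0; 0 0 0 0 0 0"}}

```text
clock: 11.7
position: [0.5129, 0.2231, 0.1696]
ee_rot: [0.59, 0.807, 0.0, -0.001]
ft_force: [1.1, -0.9, -1.4]
grip_width: 0.251
```

```bash
python3 - <<'E'
from h import *
o=manip.get_obs(); print(o['ft_force'],o['torque'],o['position'])
c=cam('side'); cv2.imwrite('pics/s10z.png',cv2.resize(c['frame'][170:250,215:300,::-1],None,fx=7,fy=7,interpolation=cv2.INTER_CUBIC))
c=cam('wrist','w10.png')
E
```

```text
[ 1.0678 -0.9007 -1.3573] [-0.0347  0.0226 -0.0266] [0.5129 0.2231 0.1696]
```

View pics/s10z.png

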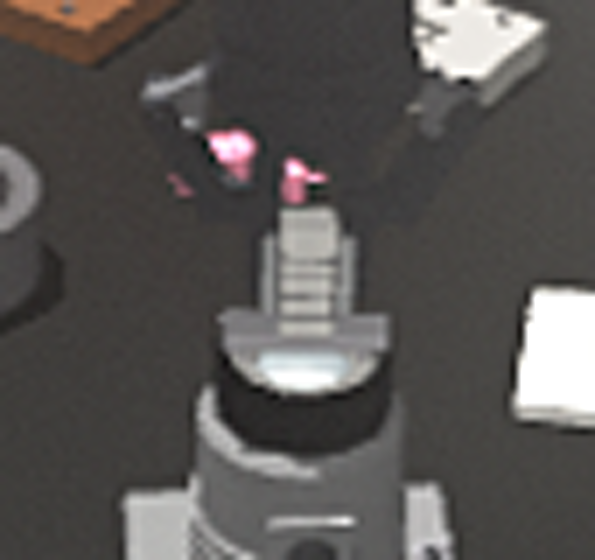

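No contact force yet. By height the pins should already be entering the holes. Continuing.

{"fn": "arm_command", "kwargs": {"targets": "0 0 1 0 0 0; 0 0 0 0 0 0"}}

```text
clock: 12.05
position: [0.5129, 0.2231, 0.1686]
ee_rot: [0.59, 0.807, -0.0, -0.001]
ft_force: [0.5, -0.3, -1.6]
grip_width: 0.252
```

{"fn": "arm_command", "kwargs": {"targets": "0 0 0.7 0 0 0; 0 0 0 0 0 0"}}

```text
clock: 12.3
position: [0.5129, 0.2231, 0.1679]
ee_rot: [0.59, 0.807, -0.0, -0.001]
ft_force: [-0.0, -0.1, -2.4]
grip_width: 0.25
```

{"fn": "arm_command", "kwargs": {"targets": "0 0 0.5 0 0 0; 0 0 0 0 0 0"}}

```text
clock: 12.55
position: [0.5129, 0.2231, 0.1675]
ee_rot: [0.59, 0.807, 0.0, -0.001]
ft_force: [-0.3, 0.5, -1.8]
grip_width: 0.252
```

{"fn": "arm_command", "kwargs": {"targets": "0 0 0.4 0 0 0; 0 0 0 0 0 0"}}

```text
clock: 12.8
position: [0.513, 0.2231, 0.1674]
ee_rot: [0.59, 0.807, 0.0, -0.0]
ft_force: [-1.7, -0.5, 1.5]
grip_width: 0.251
```

{"fn": "arm_command", "kwargs": {"targets": "0 0 0.4 0 0 0; 0 0 0 0 0 0"}}

```text
clock: 13.05
position: [0.5131, 0.2232, 0.1672]
ee_rot: [0.59, 0.807, 0.0, -0.0]
ft_force: [-2.0, -1.8, 4.7]
grip_width: 0.252
```

```bash
python3 - <<'E'
from h import *
c=cam('wrist','w11.png'); o=manip.get_obs(); print(o['ft_force'],o['torque'],o['position'])
cv2.imwrite('pics/w11z.png',cv2.resize(c['frame'][170:260,160:350,::-1],None,fx=4.2,fy=4.2,interpolation=cv2.INTER_NEAREST))
E
```

```text
[-2.8833 -1.1402  4.6821] [-0.3259  0.5089  0.0632] [0.513  0.2232 0.1672]
```

View pics/w11z.png

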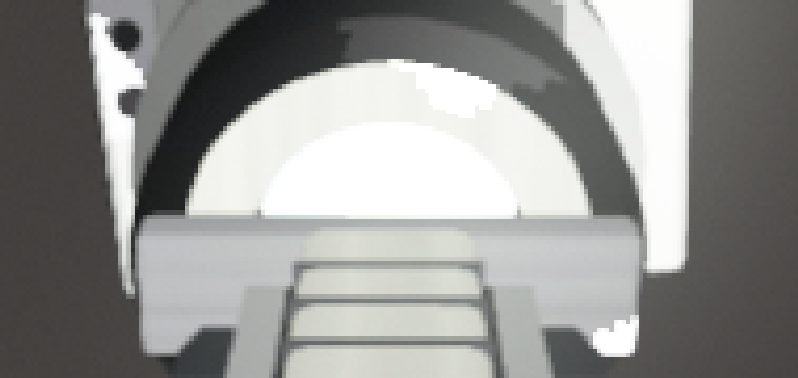

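The pins bottomed at TCP z ≈ 0.1673 (0.1675 predicted), and the barrel view agrees, so both pins are in the holes. I'll back off 0.8 mm and start turning clockwise.

{"fn": "arm_command", "kwargs": {"targets": "0 0 -0.8 0 0 0; 0 0 0 0 0 0"}}

```text
clock: 13.35
position: [0.513, 0.2231, 0.1674]
ee_rot: [0.59, 0.807, 0.0, -0.001]
ft_force: [-0.1, 0.2, -0.1]
grip_width: 0.247
```

```bash
cat > st.py <<'E'
from h import *
o=manip.get_obs(); Q=R.from_quat(o['ee_rot']).as_matrix()
print('t',o['clock'],'p',np.array(o['position']),'yaw %.4f'%np.arctan2(Q[1,0],Q[0,0]),'F',np.array(o['ft_force']),'M',np.array(o['torque']),'Ftool',Q.T@np.array(o['ft_force']),'tau7',o['tau'][6],'j7',o['joint_pos'][6],'tilt',Q[:2,2])
E
python3 st.py
```

```text
t 13.35 p [0.513  0.2231 0.1674] yaw 1.8788 F [-0.0707  0.1542 -0.0819] M [-0.0369  0.0716  0.0311] Ftool [ 0.1683 -0.0206  0.0821] tau7 0.0036243611248210073 j7 -0.37237318439479883 tilt [-0.0009  0.0009]
```

{"fn": "arm_command", "kwargs": {"targets": "0 0 0 0 0 0.04"}}

```text
clock: 13.48
position: [0.513, 0.223, 0.1674]
ee_rot: [0.607, 0.795, -0.0, -0.001]
ft_force: [-0.7, -1.2, 1.5]
grip_width: 0.252
```

```bash
python3 st.py
```

```text
t 13.475 p [0.513  0.223  0.1674] yaw 1.8381 F [-0.6995 -1.2382  1.4788] M [-0.4466  0.0747  0.1164] Ftool [-1.008  -1.0028 -1.479 ] tau7 0.8797936700284481 j7 -0.4109474702739967 tilt [-0.0009  0.0007]
```

{"fn": "arm_command", "kwargs": {"targets": "0 0 0 0 0 0.04"}}

```text
clock: 13.6
position: [0.513, 0.2226, 0.1674]
ee_rot: [0.623, 0.783, -0.0, -0.0]
ft_force: [-0.9, -2.9, 1.3]
grip_width: 0.251
```

```bash
python3 st.py
```

```text
t 13.6 p [0.513  0.2226 0.1674] yaw 1.7974 F [-0.8932 -2.8975  1.2921] M [-0.4489  0.2149  0.1746] Ftool [-2.6224 -1.5226 -1.2915] tau7 0.45956673100590706 j7 -0.4494018649504405 tilt [-0.0011  0.0001]
```

{"fn": "arm_command", "kwargs": {"targets": "-0.3 -0.1 -0.4 0 0 0.04"}}

```text
clock: 13.72
position: [0.5128, 0.2225, 0.1675]
ee_rot: [0.638, 0.77, -0.0, -0.001]
ft_force: [0.8, -0.8, -4.7]
grip_width: 0.247
```

```bash
python3 st.py
```

```text
t 13.725 p [0.5128 0.2225 0.1675] yaw 1.7572 F [ 0.8397 -0.8119 -4.6593] M [-0.0862 -0.2391  0.0796] Ftool [-0.9569  0.6805  4.6577] tau7 0.48650672659277916 j7 -0.4868581021304397 tilt [-0.0014  0.0005]
```

{"fn": "arm_command", "kwargs": {"targets": "-0.2 0 0 0 0 0.04"}}

```text
clock: 13.85
position: [0.5127, 0.2225, 0.1675]
ee_rot: [0.654, 0.757, -0.0, -0.001]
ft_force: [0.5, -0.3, -2.7]
grip_width: 0.25
```

```bash
python3 st.py
```

```text
t 13.85 p [0.5127 0.2225 0.1675] yaw 1.7171 F [ 0.5226 -0.3369 -2.7292] M [-0.0524  0.0098  0.1458] Ftool [-0.412   0.4717  2.7282] tau7 0.49321018159389496 j7 -0.5246881145725384 tilt [-0.0015  0.0007]
```

```bash
cat > st.py <<'E'
from h import *
o=manip.get_obs(); Q=R.from_quat(o['ee_rot']).as_matrix()
print('t %.2f'%o['clock'],'p',np.array(o['position']),'yaw %.4f'%np.arctan2(Q[1,0],Q[0,0]),'Ftool',np.round(Q.T@np.array(o['ft_force']),1),'Mz %.3f'%o['torque'][2],'tau7 %.2f j7 %.2f'%(o['tau'][6],o['joint_pos'][6]))
E
```

{"fn": "arm_command", "kwargs": {"targets": "0 0 0 0 0 0.04"}}

```text
clock: 13.98
position: [0.5127, 0.2225, 0.1675]
ee_rot: [0.669, 0.744, -0.0, -0.001]
ft_force: [-0.3, -1.3, -2.8]
grip_width: 0.247
```

```bash
python3 st.py
```

```text
t 13.97 p [0.5127 0.2225 0.1675] yaw 1.6771 Ftool [-1.3 -0.4  2.8] Mz 0.107 tau7 0.49 j7 -0.56
```

{"fn": "arm_command", "kwargs": {"targets": "-0.1 0 0 0 0 0.04"}}

```text
clock: 14.1
position: [0.5126, 0.2225, 0.1675]
ee_rot: [0.683, 0.73, -0.0, -0.001]
ft_force: [-0.6, 0.1, -2.6]
grip_width: 0.252
```

```bash
python3 st.py
```

```text
t 14.10 p [0.5126 0.2225 0.1675] yaw 1.6372 Ftool [ 0.1 -0.5  2.6] Mz 0.132 tau7 0.48 j7 -0.60
```

{"fn": "arm_command", "kwargs": {"targets": "0 0 0 0 0 0.025"}}

```text
clock: 14.22
position: [0.5125, 0.2225, 0.1675]
ee_rot: [0.692, 0.722, -0.0, -0.001]
ft_force: [-1.2, 0.2, -3.0]
grip_width: 0.25
```

```bash
python3 st.py
```

```text
t 14.22 p [0.5125 0.2225 0.1675] yaw 1.6127 Ftool [ 0.3 -1.2  3. ] Mz 0.103 tau7 0.11 j7 -0.62
```

{"fn": "arm_command", "kwargs": {"targets": "0 -0.1 0 0 0 0.04"}}

```text
clock: 14.35
position: [0.5124, 0.2225, 0.1675]
ee_rot: [0.706, 0.708, -0.0, -0.001]
ft_force: [-2.0, -1.1, -3.2]
grip_width: 0.248
```

```bash
python3 st.py
```

```text
t 14.35 p [0.5124 0.2225 0.1675] yaw 1.5727 Ftool [-1.1 -2.   3.2] Mz 0.131 tau7 0.61 j7 -0.66
```

{"fn": "arm_command", "kwargs": {"targets": "-0.1 -0.2 0 0 0 0.04"}}

```text
clock: 14.48
position: [0.5123, 0.2224, 0.1675]
ee_rot: [0.721, 0.693, -0.0, -0.001]
ft_force: [-0.3, 0.9, -4.0]
grip_width: 0.247
```

```bash
python3 st.py
```

```text
t 14.47 p [0.5123 0.2224 0.1675] yaw 1.5325 Ftool [ 0.9 -0.4  4. ] Mz 0.216 tau7 0.49 j7 -0.70
```

{"fn": "arm_command", "kwargs": {"targets": "0 0 0 0 0 0.012"}}

```text
clock: 14.6
position: [0.5123, 0.2225, 0.1675]
ee_rot: [0.724, 0.689, -0.0, -0.001]
ft_force: [-0.6, 0.2, -4.7]
grip_width: 0.252
```

```bash
python3 st.py
```

```text
t 14.60 p [0.5123 0.2225 0.1675] yaw 1.5215 Ftool [ 0.2 -0.6  4.7] Mz 0.178 tau7 -0.22 j7 -0.71
```

{"fn": "arm_command", "kwargs": {"targets": "0 -0.05 0 0 0 0.02"}}

```text
clock: 14.72
position: [0.5123, 0.2225, 0.1676]
ee_rot: [0.731, 0.682, -0.0, -0.001]
ft_force: [-1.0, -0.2, -4.1]
grip_width: 0.254
```

```bash
python3 st.py
```

```text
t 14.72 p [0.5123 0.2225 0.1676] yaw 1.5015 Ftool [-0.3 -1.   4.1] Mz 0.148 tau7 0.27 j7 -0.73
```

{"fn": "arm_command", "kwargs": {"targets": "0 -0.1 0.1 0 0 0.03"}}

```text
clock: 14.85
position: [0.5122, 0.2224, 0.1676]
ee_rot: [0.742, 0.671, -0.0, -0.001]
ft_force: [-2.3, 0.2, -4.2]
grip_width: 0.251
```

```bash
python3 st.py
```

```text
t 14.85 p [0.5122 0.2224 0.1676] yaw 1.4704 Ftool [-0.  -2.3  4.2] Mz 0.162 tau7 0.47 j7 -0.76
```

{"fn": "arm_command", "kwargs": {"targets": "0 -0.2 0 0 0 0.03"}}

```text
clock: 14.98
position: [0.5121, 0.2225, 0.1677]
ee_rot: [0.752, 0.659, -0.0, -0.001]
ft_force: [-2.0, -0.5, -4.2]
grip_width: 0.247
```

```bash
python3 st.py
```

```text
t 14.97 p [0.5121 0.2225 0.1677] yaw 1.4400 Ftool [-0.7 -2.   4.2] Mz 0.148 tau7 0.36 j7 -0.79
```

{"fn": "arm_command", "kwargs": {"targets": "-0.05 -0.25 0.1 0 0 0.04"}}

```text
clock: 15.1
position: [0.512, 0.2225, 0.1677]
ee_rot: [0.765, 0.644, -0.0, -0.001]
ft_force: [-2.2, 0.9, -3.8]
grip_width: 0.255
```

```bash
python3 st.py
```

```text
t 15.10 p [0.512  0.2225 0.1677] yaw 1.3997 Ftool [ 0.5 -2.3  3.8] Mz 0.107 tau7 0.58 j7 -0.83
```

{"fn": "arm_command", "kwargs": {"targets": "0 -0.25 0.1 0 0 0.04"}}

```text
clock: 15.22
position: [0.5119, 0.2225, 0.1677]
ee_rot: [0.778, 0.629, 0.0, -0.001]
ft_force: [-2.1, 0.1, -5.2]
grip_width: 0.251
```

```bash
python3 st.py
```

```text
t 15.22 p [0.5119 0.2225 0.1677] yaw 1.3595 Ftool [-0.3 -2.   5.2] Mz 0.221 tau7 0.50 j7 -0.87
```

{"fn": "arm_command", "kwargs": {"targets": "0 -0.2 0.2 0 0 0.015"}}

```text
clock: 15.35
position: [0.5118, 0.2225, 0.1676]
ee_rot: [0.782, 0.623, 0.0, -0.0]
ft_force: [-1.7, 0.6, -2.9]
grip_width: 0.247
```

```bash
python3 st.py
```

```text
t 15.35 p [0.5118 0.2225 0.1676] yaw 1.3455 Ftool [ 0.2 -1.8  2.9] Mz 0.061 tau7 -0.14 j7 -0.88
```

Still free-running. Continuing.

{"fn": "arm_command", "kwargs": {"targets": "0 -0.15 0 0 0 0.04"}}

```text
clock: 15.48
position: [0.5117, 0.2226, 0.1676]
ee_rot: [0.794, 0.607, 0.0, -0.001]
ft_force: [-0.7, 0.7, -3.2]
grip_width: 0.249
```

```bash
python3 st.py
```

```text
t 15.47 p [0.5117 0.2226 0.1676] yaw 1.3057 Ftool [ 0.5 -0.8  3.2] Mz 0.117 tau7 0.69 j7 -0.92
```

{"fn": "arm_command", "kwargs": {"targets": "0 -0.15 0 0 0 0.04"}}

```text
clock: 15.6
position: [0.5116, 0.2226, 0.1676]
ee_rot: [0.806, 0.591, 0.0, -0.0]
ft_force: [-0.5, -1.0, -2.9]
grip_width: 0.251
```

```bash
python3 st.py
```

```text
t 15.60 p [0.5116 0.2226 0.1676] yaw 1.2654 Ftool [-1.1 -0.2  2.9] Mz 0.191 tau7 0.49 j7 -0.96
```

{"fn": "arm_command", "kwargs": {"targets": "-0.05 -0.1 0 0 0 0.02"}}

```text
clock: 15.72
position: [0.5115, 0.2226, 0.1676]
ee_rot: [0.812, 0.583, 0.0, -0.0]
ft_force: [-1.0, 0.5, -3.4]
grip_width: 0.251
```

```bash
python3 st.py
```

```text
t 15.72 p [0.5115 0.2226 0.1676] yaw 1.2460 Ftool [ 0.2 -1.1  3.4] Mz 0.213 tau7 -0.08 j7 -0.97
```

{"fn": "arm_command", "kwargs": {"targets": "0 -0.05 0 0 0 0.012"}}

```text
clock: 15.85
position: [0.5114, 0.2226, 0.1676]
ee_rot: [0.815, 0.579, 0.0, -0.0]
ft_force: [-0.2, -1.1, -2.8]
grip_width: 0.252
```

```bash
python3 st.py
```

```text
t 15.85 p [0.5114 0.2226 0.1676] yaw 1.2345 Ftool [-1.1  0.1  2.8] Mz 0.232 tau7 -0.11 j7 -0.99
```

{"fn": "arm_command", "kwargs": {"targets": "0 -0.05 0 0 0 0.01"}}

```text
clock: 15.98
position: [0.5114, 0.2226, 0.1676]
ee_rot: [0.818, 0.575, 0.0, -0.001]
ft_force: [0.6, 0.6, -1.6]
grip_width: 0.244
```

```bash
python3 st.py
```

```text
t 15.97 p [0.5114 0.2226 0.1676] yaw 1.2246 Ftool [0.8 0.3 1.6] Mz 0.211 tau7 -0.09 j7 -1.00
```

{"fn": "arm_command", "kwargs": {"targets": "0 0 0 0 0 0.015"}}

```text
clock: 16.1
position: [0.5113, 0.2226, 0.1676]
ee_rot: [0.823, 0.568, 0.0, -0.001]
ft_force: [0.5, 0.1, -2.4]
grip_width: 0.25
```

```bash
python3 st.py
```

```text
t 16.10 p [0.5113 0.2226 0.1676] yaw 1.2092 Ftool [0.3 0.4 2.4] Mz 0.242 tau7 0.01 j7 -1.01
```

{"fn": "arm_command", "kwargs": {"targets": "0 0 0 0 0 0.015"}}

```text
clock: 16.23
position: [0.5113, 0.2226, 0.1676]
ee_rot: [0.827, 0.562, 0.0, -0.001]
ft_force: [1.0, 0.5, -1.4]
grip_width: 0.253
```

```bash
python3 st.py
```

```text
t 16.23 p [0.5113 0.2226 0.1676] yaw 1.1940 Ftool [0.8 0.8 1.4] Mz 0.341 tau7 -0.08 j7 -1.02
```

{"fn": "arm_command", "kwargs": {"targets": "0 0 0 0 0 0"}}

```text
clock: 16.35
position: [0.5113, 0.2226, 0.1676]
ee_rot: [0.827, 0.562, 0.0, -0.001]
ft_force: [1.5, -0.1, -2.5]
grip_width: 0.248
```

```bash
python3 st.py; python3 -c "
from h import *
for i in range(4):
    cam('wrist','w12.png'); print(manip.get_obs()['torque'][2])"
```

```text
t 16.35 p [0.5113 0.2226 0.1676] yaw 1.1946 Ftool [0.5 1.5 2.5] Mz 0.277 tau7 -0.42 j7 -1.02
0.2674805234194372
0.23809039191786038
0.24954327919041477
0.19557548144634365
```

View pics/w12.png

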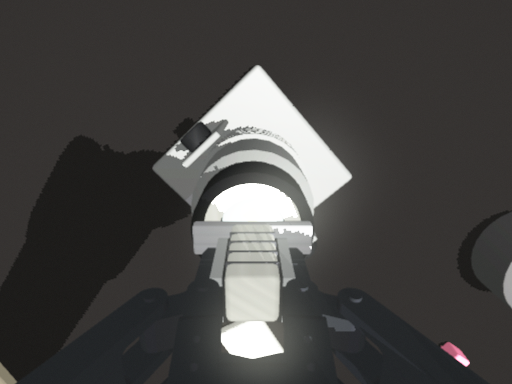

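Holding still reads about 0.24 N m and the reading while turning was 0.34 N m. Both fit a snug torque near 0.35 N m, so I'll stop here, relieve the torque slightly and lift straight out.

{"fn": "arm_command", "kwargs": {"targets": "0 0 0 0 0 -0.02; 0 0 0 0 0 0"}}

```text
clock: 16.8
position: [0.5113, 0.2226, 0.1675]
ee_rot: [0.821, 0.571, 0.0, -0.001]
ft_force: [1.6, 1.1, -1.5]
grip_width: 0.251
```

```bash
python3 st.py;python3 -c "
from h import *
for i in range(2):
    cam('wrist'); print(manip.get_obs()['torque'][2])"
```

```text
t 16.80 p [0.5113 0.2226 0.1675] yaw 1.2151 Ftool [1.6 1.1 1.5] Mz 0.086 tau7 0.09 j7 -1.00
0.12842092577052192
0.12991686673967293
```

{"fn": "arm_command", "kwargs": {"targets": "0 0 0 0 0 -0.018; 0 0 0 0 0 0"}}

```text
clock: 17.15
position: [0.5111, 0.2226, 0.1675]
ee_rot: [0.816, 0.578, -0.0, -0.001]
ft_force: [1.4, 0.6, -1.4]
grip_width: 0.251
```

```bash
python3 st.py;python3 -c "
from h import *
for i in range(2):
    cam('wrist'); print(manip.get_obs()['torque'][2])"
```

```text
t 17.15 p [0.5111 0.2226 0.1675] yaw 1.2332 Ftool [1.  1.1 1.4] Mz 0.051 tau7 0.13 j7 -0.99
0.016238892125072443
0.05150892720148945
```

{"fn": "arm_command", "kwargs": {"targets": "0 0 -2 0 0 0; 0 0 -4 0 0 0; 0 0 -8 0 0 0"}}

```text
clock: 17.62
position: [0.5108, 0.2222, 0.1816]
ee_rot: [0.816, 0.578, -0.001, -0.001]
ft_force: [0.1, -0.4, -2.4]
grip_width: 0.246
```

```bash
python3 st.py
```

```text
t 17.62 p [0.5108 0.2222 0.1816] yaw 1.2327 Ftool [-0.3  0.2  2.4] Mz 0.026 tau7 -0.09 j7 -0.98
```

{"fn": "arm_command", "kwargs": {"targets": "0 0 -15 0 0 0; 0 0 -30 0 0 0; 0 0 -25 0 0 0; 0 0 0 0 0 0"}}

```text
clock: 18.12
position: [0.512, 0.2231, 0.2541]
ee_rot: [0.816, 0.578, 0.002, 0.0]
ft_force: [-0.0, -0.4, -2.8]
grip_width: 0.248
```

```bash
python3 - <<'E'
from h import *
c=cam('wrist','w13.png'); plan([.5966,-.2485,.26],1.2808,maxmm=52)
c=cam('top','t13.png')
E
python3 st.py
```

```text
now [0.5115 0.2227 0.2524] yaw 1.232724282642387 tilt [ 0.0008  0.0012 -1.    ] n 10
-41.6 23.7 -0.8 0.0000 -0.0001 -0.0048 ;
-41.7 23.5 -0.8 0.0000 -0.0001 -0.0048 ;
-41.9 23.3 -0.8 0.0000 -0.0001 -0.0048 ;
-42.0 23.1 -0.8 0.0000 -0.0001 -0.0048 ;
-42.1 22.9 -0.8 0.0000 -0.0001 -0.0048 ;
-42.2 22.6 -0.8 0.0000 -0.0001 -0.0048 ;
-42.3 22.4 -0.8 0.0000 -0.0001 -0.0048 ;
-42.4 22.2 -0.8 0.0000 -0.0001 -0.0048 ;
-42.5 22.0 -0.8 0.0000 -0.0001 -0.0048 ;
-42.6 21.8 -0.8 0.0000 -0.0001 -0.0048 ;
t 18.23 p [0.5111 0.2224 0.2514] yaw 1.2327 Ftool [ 0.3 -0.7  1.6] Mz -0.003 tau7 0.02 j7 -0.95
```

View pics/w13.png

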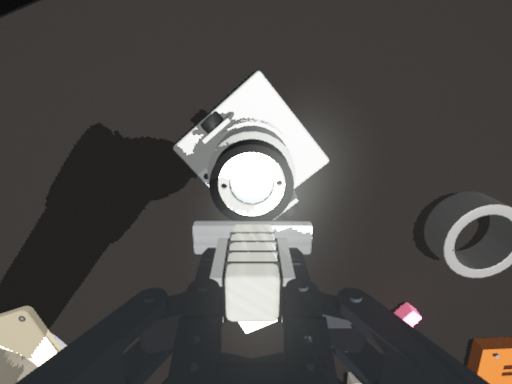

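The ring moved along with the spanner: its holes now sit at (224,186) and (280,183), in line with the bar. Carrying the spanner back to the rest.

{"fn": "arm_command", "kwargs": {"targets": "-42 23.7 -1 0 0 -0.005; -42 23.5 -1 0 0 -0.005; -42 23.3 -1 0 0 -0.005; -42 23 -1 0 0 -0.005; -42 23 -1 0 0 -0.005"}}

```text
clock: 18.85
position: [0.5534, -0.0155, 0.2552]
ee_rot: [0.809, 0.588, -0.001, -0.001]
ft_force: [0.7, -0.4, -1.0]
grip_width: 0.25
```

{"fn": "arm_command", "kwargs": {"targets": "-42 22.6 -1 0 0 -0.005; -42.3 22.4 -1 0 0 -0.005; -42.4 22.2 -1 0 0 -0.005; -42.5 22 -1 0 0 -0.005; -42.6 21.8 0 0 0 -0.003"}}

```text
clock: 19.48
position: [0.5962, -0.2505, 0.2587]
ee_rot: [0.802, 0.598, -0.001, -0.001]
ft_force: [0.9, 0.7, -1.2]
grip_width: 0.249
```

{"fn": "arm_command", "kwargs": {"targets": "0 0 0 0 0 0;0 0 0 0 0 0;0 0 0 0 0 0"}}

```text
clock: 19.85
position: [0.5967, -0.2476, 0.2597]
ee_rot: [0.801, 0.598, -0.0, -0.001]
ft_force: [0.5, 0.7, -1.8]
grip_width: 0.25
```

```bash
python3 - <<'E'
from h import *
plan([.5966,-.2485,.26],1.2808,maxmm=52)
c=cam('wrist','w14.png')
a=cv2.imread('pics/w3.png')[205:275,180:330]; a=np.clip(a.astype(float)*1.5,0,255).astype(np.uint8)
cv2.imwrite('pics/w3z.png',cv2.resize(a,None,fx=5.3,fy=5.3,interpolation=cv2.INTER_NEAREST))
E
```

```text
now [ 0.5967 -0.2476  0.2597] yaw 1.2828458022625184 tilt [-0.0013  0.0014 -1.    ] n 1
-0.9 0.2 -0.3 -0.0016 -0.0010 0.0020 ;
```

View pics/w3z.png

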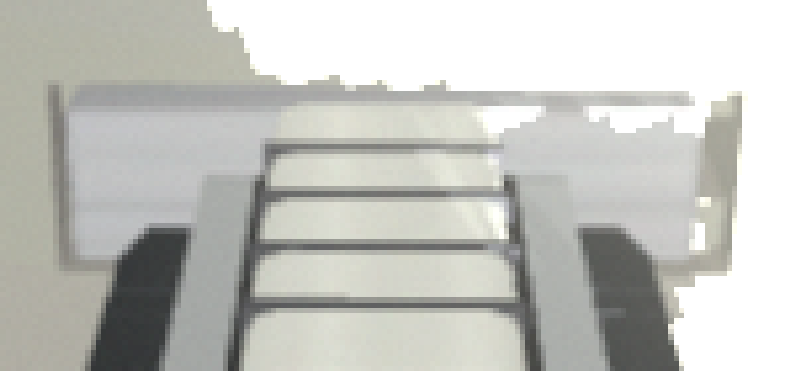

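View pics/w14.png

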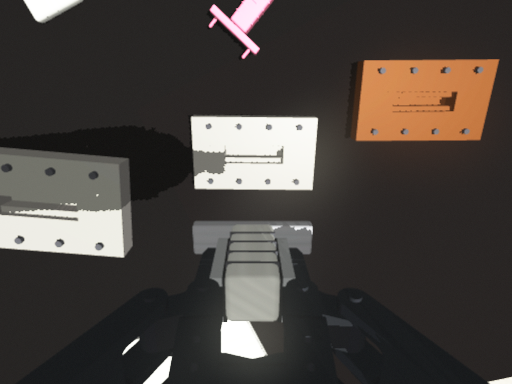

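In the grasp picture the bar sat 1.3 mm left of the recess centre. I'll aim for TCP (0.5978, -0.2489), descend to just above the block, and check.

{"fn": "arm_command", "kwargs": {"targets": "-0.9 1.5 45 -0.001 -0.001 0.002; 0 0 50 0 0 0; 0 0 50 0 0 0; 0 0 40 0 0 0; 0 0 0 0 0 0"}}

```text
clock: 20.52
position: [0.5957, -0.249, 0.0721]
ee_rot: [0.802, 0.597, -0.002, -0.002]
ft_force: [-0.2, -0.9, -1.2]
grip_width: 0.25
```

{"fn": "arm_command", "kwargs": {"targets": "0 0 0 0 0 0;0 0 0 0 0 0"}}

```text
clock: 20.78
position: [0.599, -0.2507, 0.0775]
ee_rot: [0.802, 0.597, 0.001, 0.002]
ft_force: [0.7, 0.7, -0.8]
grip_width: 0.246
```

```bash
python3 - <<'E'
from h import *
plan([.5978,-.2489,.072],1.2808)
c=cam('wrist','w15.png')
a=c['frame'][130:290,130:380,::-1]
cv2.imwrite('pics/w15z.png',cv2.resize(a,None,fx=3.2,fy=3.2,interpolation=cv2.INTER_NEAREST))
E
```

```text
now [ 0.599  -0.2507  0.0775] yaw 1.2789406731861845 tilt [ 0.0031 -0.0018 -1.    ] n 1
1.4 -1.7 5.5 0.0035 0.0009 -0.0019 ;
```

View pics/w15z.png

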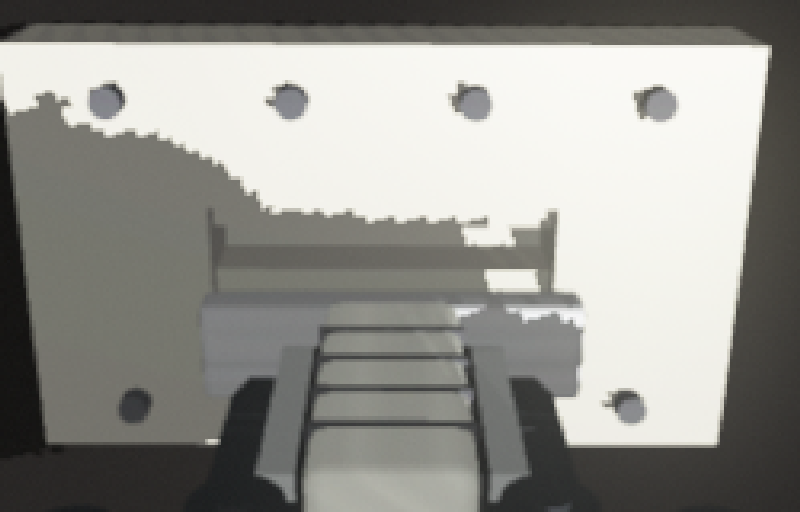

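The arm had not settled after the fast drop. I'll hold, then correct.

{"fn": "arm_command", "kwargs": {"targets": "0 0 0 0 0 0;0 0 0 0 0 0; 0 0 0 0 0 0"}}

```text
clock: 21.2
position: [0.5977, -0.2505, 0.0751]
ee_rot: [0.802, 0.597, -0.0, 0.0]
ft_force: [0.2, 0.4, -1.7]
grip_width: 0.252
```

```bash
python3 - <<'E'
from h import *
plan([.5978,-.2489,.065],1.2808)
E
```

```text
now [ 0.5977 -0.2505  0.0751] yaw 1.2787805569687019 tilt [-0.0002 -0.0005 -1.    ] n 1
1.5 -0.4 10.1 -0.0000 0.0005 -0.0020 ;
```

{"fn": "arm_command", "kwargs": {"targets": "1.5 -0.4 5 0 0 -0.002; 0 0 5 0 0 0; 0 0 0 0 0 0; 0 0 0 0 0 0;0 0 0 0 0 0"}}

```text
clock: 21.82
position: [0.5979, -0.249, 0.0651]
ee_rot: [0.802, 0.598, -0.0, 0.0]
ft_force: [0.9, -0.2, -2.2]
grip_width: 0.251
```

```bash
python3 - <<'E'
from h import *
plan([.5978,-.2489,.055],1.2808)
c=cam('wrist','w16.png'); cv2.imwrite('pics/w16z.png',cv2.resize(c['frame'][190:280,170:340,::-1],None,fx=4.6,fy=4.6,interpolation=cv2.INTER_NEAREST))
E
```

```text
now [ 0.5979 -0.249   0.0651] yaw 1.2807606121040787 tilt [ 0.     -0.0006 -1.    ] n 1
0.0 -0.1 10.1 0.0002 0.0005 -0.0000 ;
```

View pics/w16z.png

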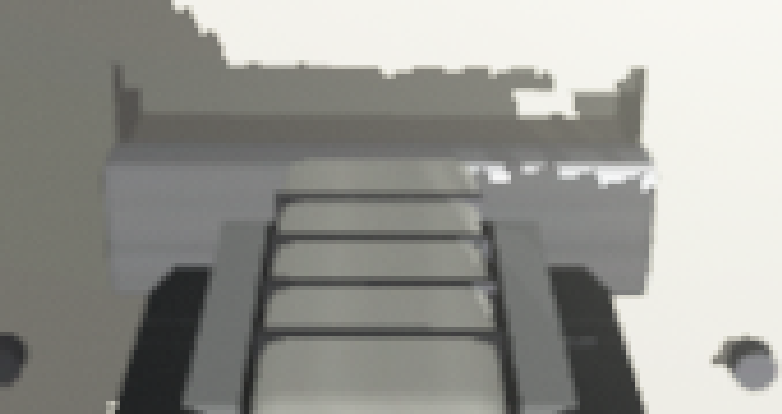

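Bar mid is at 381 and recess mid at 380.5, so it is centred. Lowering with force checks.

{"fn": "arm_command", "kwargs": {"targets": "0 0 5 0 0 0; 0 0 5 0 0 0; 0 0 0 0 0 0"}}

```text
clock: 22.25
position: [0.5973, -0.2488, 0.0542]
ee_rot: [0.802, 0.598, -0.001, -0.0]
ft_force: [-0.3, -0.5, -2.7]
grip_width: 0.253
```

{"fn": "arm_command", "kwargs": {"targets": "0 0 4 0 0 0; 0 0 4 0 0 0; 0 0 0 0 0 0"}}

```text
clock: 22.62
position: [0.5975, -0.2488, 0.0465]
ee_rot: [0.802, 0.598, -0.0, -0.0]
ft_force: [-0.2, -0.1, -1.7]
grip_width: 0.252
```

{"fn": "arm_command", "kwargs": {"targets": "0 0 2.5 0 0 0; 0 0 2 0 0 0; 0 0 0 0 0 0; 0 0 0 0 0 0"}}

```text
clock: 23.12
position: [0.5978, -0.2489, 0.0425]
ee_rot: [0.802, 0.598, -0.0, 0.0]
ft_force: [0.8, 0.7, -1.2]
grip_width: 0.249
```

```bash
python3 st.py
```

```text
t 23.12 p [ 0.5978 -0.2489  0.0425] yaw 1.2809 Ftool [0.9 0.6 1.2] Mz -0.036 tau7 -0.00 j7 -0.13
```

{"fn": "arm_command", "kwargs": {"targets": "0 0 1 0 0 0; 0 0 0.7 0 0 0; 0 0 0 0 0 0"}}

```text
clock: 23.5
position: [0.5976, -0.2489, 0.0407]
ee_rot: [0.802, 0.598, -0.0, 0.0]
ft_force: [-0.1, 0.3, -2.4]
grip_width: 0.252
```

{"fn": "arm_command", "kwargs": {"targets": "0 0 0.5 0 0 0; 0 0 0 0 0 0"}}

```text
clock: 23.75
position: [0.5978, -0.2489, 0.0405]
ee_rot: [0.802, 0.598, -0.0, 0.0]
ft_force: [-0.6, 0.7, 2.0]
grip_width: 0.251
```

```bash
python3 st.py
```

```text
t 23.75 p [ 0.5978 -0.2489  0.0405] yaw 1.2808 Ftool [ 0.5 -0.8 -2. ] Mz 0.028 tau7 -0.01 j7 -0.13
```

Contact is at z = 0.0405, exactly the original grasp height. Releasing.

{"fn": "arm_command", "kwargs": {"targets": "0 0 0 0 0 0; 0 0 0 0 0 0; 0 0 0 0 0 0; 0 0 0 0 0 0; 0 0 0 0 0 0", "grip": 85}}

```text
clock: 24.38
position: [0.5978, -0.2489, 0.0403]
ee_rot: [0.802, 0.598, -0.0, 0.0]
ft_force: [-0.6, 0.3, -0.2]
grip_width: 1.0
```

{"fn": "arm_command", "kwargs": {"targets": "0 0 -10 0 0 0; 0 0 -25 0 0 0; 0 0 -50 0 0 0; 40 0 -55 0 0 0; 0 0 -50 0 0 0"}}

```text
clock: 25.0
position: [0.6093, -0.2097, 0.2287]
ee_rot: [0.8, 0.599, 0.001, 0.0]
ft_force: [0.8, -0.3, 0.3]
grip_width: 0.998
```

{"fn": "arm_command", "kwargs": {"targets": "0 0 0 0 0 0; 0 0 0 0 0 0; 0 0 0 0 0 0"}}

```text
clock: 25.38
position: [0.6076, -0.2137, 0.2245]
ee_rot: [0.802, 0.597, -0.001, -0.001]
ft_force: [0.0, 0.0, -0.3]
grip_width: 0.991
```

```bash
python3 - <<'E'
from h import *
print(manip.get_obs()['grip_width'],manip.get_obs()['position'])
c=cam('wrist','w17.png'); c2=cam('side','s17.png'); c3=cam('top','t17.png')
a=c['frame'][:,:,::-1]; cv2.imwrite('pics/w17z.png',cv2.resize(a[100:300,120:400],None,fx=2.8,fy=2.8,interpolation=cv2.INTER_CUBIC))
cv2.imwrite('pics/s17z.png',cv2.resize(c2['frame'][140:280,180:360,::-1],None,fx=4,fy=4,interpolation=cv2.INTER_CUBIC))
for n,cc in(('wrist',c),('side',c2),('top',c3)):
  for t in('spanner','drive','tape','bottle'): print(n,t,[(round(d['p'],2),np.round(w(cc,d['xyz']),3)) for d in manip.search_frame(cc,t)])
E
```

```text
0.9906689403499083 [ 0.6076 -0.2137  0.2245]
wrist spanner [(0.95, array([ 0.603, -0.243,  0.04 ])), (0.64, array([ 0.63 , -0.098,  0.023]))]
wrist drive [(0.71, array([ 0.436, -0.017,  0.018])), (0.69, array([ 0.596, -0.244,  0.038]))]
wrist tape []
wrist bottle []
side spanner [(0.67, array([ 0.592, -0.24 ,  0.046])), (0.44, array([ 0.636, -0.085,  0.022]))]
side drive [(0.57, array([0.43 , 0.024, 0.012]))]
side tape [(0.71, array([0.752, 0.05 , 0.033]))]
side bottle [(0.89, array([0.646, 0.418, 0.092]))]
top spanner [(0.79, array([ 0.592, -0.242,  0.04 ])), (0.68, array([ 0.633, -0.092,  0.023])), (0.66, array([0.749, 0.03 , 0.051]))]
top drive [(0.73, array([0.435, 0.011, 0.015]))]
top tape [(0.85, array([0.754, 0.031, 0.052]))]
top bottle [(0.61, array([0.654, 0.384, 0.115]))]
```

View pics/w17z.png

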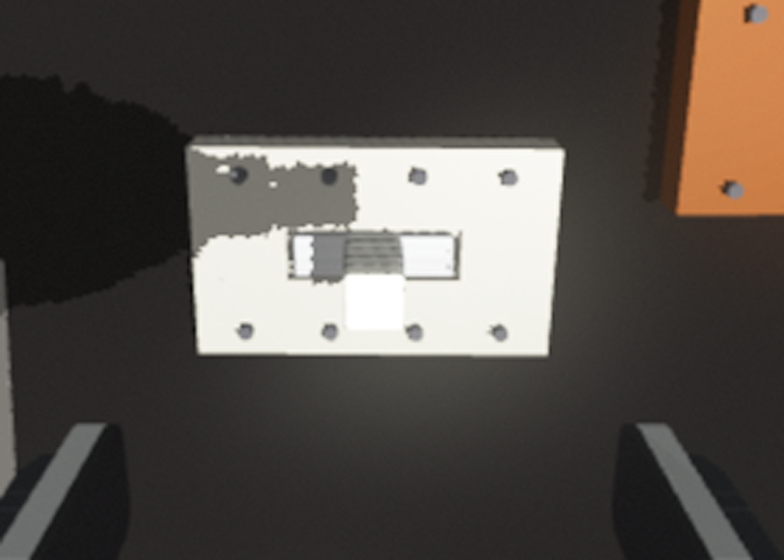

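View pics/s17z.png

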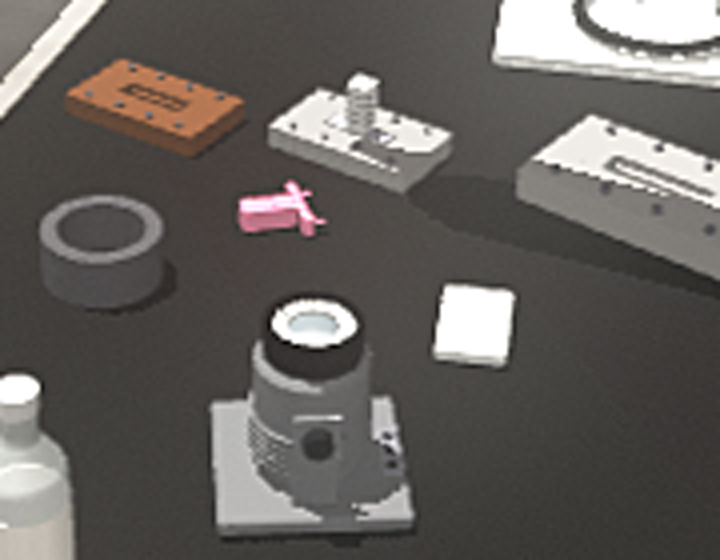

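View pics/t17.png

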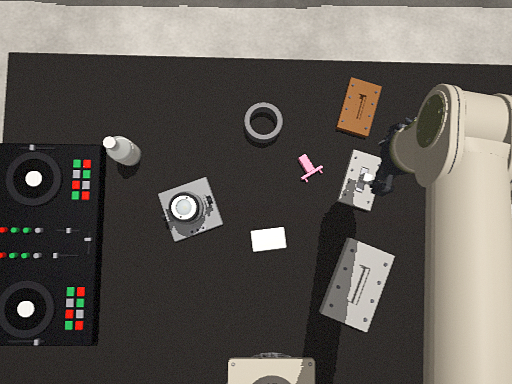

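The spanner stands seated and centred in the pocket, the bystanders haven't moved, and the gripper is clear. Handing in.

```bash
python3 -c "
from workcell import manip
print(manip.hand_in(), manip.get_obs()['clock'])"
```

```text
the job is handed in; nothing more can be done
the job is handed in; nothing more can be done
```

The ring is tightened to about 0.34 N m, measured while turning. The spanner is back in the pocket of the small grey rest, standing as it was. I handed the job in after about 25.5 s of the 72 s allowed.

- **Setting the pins:** I took the spanner by its grip and set both pins in the ring holes. They bottomed at the predicted height with about 5 N.
- **Tightening:** I turned the ring about 0.68 rad clockwise in small steps. Drag read about 0.13 N m until the gasket began to resist, and I stopped at 0.34 N m. Holding still it read about 0.24 N m. I relaxed the torque to near zero before lifting straight out, so the pins did not drag the ring.
- **Final checks:** The pictures show the spanner upright and centred in its recess, set down at the same height I picked it up from. The tape, drive, bottle and pink look-alike show no movement, and the gripper was open and well clear.
- **Less certain:** Single torque readings scatter by about 0.04 N m, and the rise at the gasket looked slower than the stated 6 N m per rad. The snug value therefore rests on the turning and standstill readings together. The only over-the-glass evidence is that the wrist forces stayed low; I did not inspect the glass separately.
- **Disagreed:** The wrist camera was off by 1 to 2 mm, and I corrected for that by measuring the spanner against the holes directly.

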